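Click the box spanners back onto the clip rail in size order

TASK

Put the three loose tubular box spanners back on the clip rail: lay each across the two bars and press it down until it clicks fully home in the front and back clips of its own size, hex ends outside the clips, so that the rail holds all four in size order (widest clips, largest spanner). Leave the spanner that is already clipped in its place, and do not knock or shift the glassware and the bottle standing nearby.

Things in the scene. Friction and masses are not known exactly. Their poses are not given: they have to be found in the camera images.
- rail: Clip rail, fixed on the bench: grey plate 100 x 200 x 5 mm under two aluminium bars 18 mm wide, tops 22 mm above the bench, along the rail's y at x = -42 and +42 mm (66 mm free between the clips for fingers). Origin: centre of the underside. Four stations 48 mm apart along y; a spanner lies across both bars, along x, in a front and a back clip. Clips widen from station 1 (+y end) to station 4.
- station_1 (a point): Where the middle of the smallest spanner (waist 12 mm) lies when fully home: 28 mm above the bench, half-way between the two bars. x: along the clipped spanner; y: along the rail towards station 1; z up. Its two clips are pairs of sprung steel jaws, 15 mm long, at most 50 mm high, flared on top.
- station_2 (a point): Where the middle of the second smallest spanner (waist 15 mm) lies when fully home: 29.5 mm above the bench, half-way between the two bars. x: along the clipped spanner; y: along the rail towards station 1; z up. Jaws, flared on top, guide a spanner in from 5 mm off-centre.
- station_3 (a point): Where the middle of the second largest spanner (waist 18 mm) lies when fully home: 31 mm above the bench, half-way between the two bars. x: along the clipped spanner; y: along the rail towards station 1; z up. Pressed straight down with about 10 to 15 N, the spanner spreads the jaws and snaps in, its waist resting on both bars.
- station_4 (a point): Where the middle of the largest spanner (waist 22 mm) lies when fully home: 33 mm above the bench, half-way between the two bars. x: along the clipped spanner; y: along the rail towards station 1; z up. Once in, the jaws hold it by themselves.
- spanner_a_mid (a point): The smallest of four steel tubular box spanners, lying on the bench left of the glassware, roughly along y. Point: its centre, on the axis; x along its length (may be turned end for end or rolled). Waist 12 mm round, 112 mm long; hex ends 18 mm across flats; total 140 mm, about 70 g. On the bench its axis is 9 mm up. Belongs in station 1, hex ends outside the clips (6 mm play each way).
- spanner_b_mid (a point): The second smallest of four steel tubular box spanners, already clipped in station 2 of the rail. Point: its centre, on the axis; x along its length (may be turned end for end or rolled). Waist 15 mm round, 112 mm long; hex ends 21 mm across flats; total 148 mm, about 95 g. On the bench its axis is 10.5 mm up. Belongs in station 2, hex ends outside the clips (6 mm play each way).
- spanner_c_mid (a point): The second largest of four steel tubular box spanners, lying on the bench left of the glassware, roughly along y. Point: its centre, on the axis; x along its length (may be turned end for end or rolled). Waist 18 mm round, 112 mm long; hex ends 24 mm across flats; total 156 mm, about 125 g. On the bench its axis is 12 mm up. Belongs in station 3, hex ends outside the clips (6 mm play each way).
- spanner_d_mid (a point): The largest of four steel tubular box spanners, lying on the bench left of the glassware, roughly along y. Point: its centre, on the axis; x along its length (may be turned end for end or rolled). Waist 22 mm round, 112 mm long; hex ends 28 mm across flats; total 164 mm, about 170 g. On the bench its axis is 14 mm up. Belongs in station 4, hex ends outside the clips (6 mm play each way).
- flask: Glass volumetric flask, 63 mm across its bulb, 171 mm tall, long neck; stands loose between spanners and rail. Origin: centre of its underside, z up.
- cylinder: Glass graduated cylinder, foot 60 x 52 mm, 190 mm tall, standing loose between spanners and rail, further from the robot than the flask. Origin: centre of its underside, z up.
- bottle: Small capped white bottle, 48 mm in diameter, 105 mm tall, standing loose to the left of the spanners. Origin: centre of its underside, z up.
Things that resemble listed ones, but are neither listed nor needed, are in the scene too. Leave any purple look-alike of the part that bears spanner_a_mid alone.

How it is judged:
By the outcome, as a careful person would: the job done as asked, in the order asked, and still so for the second after the job is handed in, with the robot touching nothing.
It also fails if it takes over 72 s, if anything falls off the work surface, if the arm or the gripper's body presses on something with over 40 N, if the wrist force passes 120 N, or if a joint passes its speed limit or range.

ROBOT

A 6-joint arm with a two-finger parallel gripper is mounted at the origin on a cart in front of the work surface, level with it; the furniture and walls round the work are solid. World frame = base frame: x ahead of the robot, y to its left, z up, the work surface at z = 0. Lengths are in m, angles in rad, forces in N, time in s.
With the tool pointing down it reaches from about 0.35 to 0.775 m from the base axis. Payload 7.3 kg.
Tool frame: the origin (TCP) lies midway between the tips of the shut fingers; the grasp point (between the pads) lies 19 mm behind it; z points along the fingers, y is the direction in which the jaws open and shut (so a half turn about z gives the same grasp; the last joint's range is limited). The gripper opens to 92 mm and grips with 3 to 60 N. Pads are 19 mm wide; open, the fingers measure 130 mm over their backs; the gripper's body (75 mm by 190 mm) begins 47 mm behind the grasp point.
Start: joints at [-1.415, 0.342, 1.524, -0, 1.275, -0.146], TCP at [0.156, -0.501, 0.227] pointing down, gripper open.
Joint ranges: [-2.53, 2.53], [-0.77, 2.02], [0.04, 2.7], [-1, 4.14], [0.28, 2.66], [-3.11, 3.11]. Speed limits (rad/s): [2.57, 2.57, 3.14, 3.14, 3.14, 3.14].

INTERFACE

Orientations are given as a unit quaternion [x, y, z, w].
In Python, from cell import manip gives the robot as it stands. The module is installed in compiled form; this text tells all that it offers.
- The arm moves only by the tool play_rows, never from a script. Its argument "increments" is a list of rows, each a list of 3 entries, a list of its own where there are three numbers: the gripper command: -1 is fully open, 1 is shut, values between are in proportion, then the shift along the tool's x, y, z in mm, then the turn about the tool's z in rad. In form: [[fingers, [tx, ty, tz], twist], ...]. A call has exactly 10 rows; each row shifts and turns the pose as measured when the row begins, along the tool's axes as they then stand; what a row does not reach is not made up. A row lasts 1/12 s, in which the tool goes at most 41.7 mm and 7.16 degrees, less where a joint would pass 70% of its speed; a pose out of reach is approached as far as the arm can. A call with a gripper value outside its range is refused whole. The fingers move at their own pace and stop on an object; "grip_force" is the grip in N (left out, the last holds). Time passes only in rows, so rows that do not move let the fingers close, or fill a call up. It gives the time, the measured TCP pose, the force and the opening at its end, in the units of the state.
- manip.read_state(): the state, without advancing time (a new reading comes with each control period).
- manip.capture(name): name is "side" or "top"; returns the picture (480x640x3 uint8, blue, green, red); there is no depth.
- manip.get_calibration(name): a dict with "camera_matrix" (3x3 intrinsics, pixels), "D" ([k1, k2, p1, p2, k3] as OpenCV has them; the pictures are not rectified), "T" (4x4, takes a point from camera to world coordinates). Camera axes: x right, y up, looking along -z (the intrinsics and any distortion apply to the point x, -y, -z); pixel columns grow to the right and rows downward; lengths in m; the calibration is good to about 2 mm. A picture is of the moment at which its call begins. get_calibration takes no time and is no camera call.
- manip.close_job(): hands the job in, once; it reports no verdict.
The state is a dict: "clock": time; "qpos": joint angles; "joint_vel": joint speeds; "tau": joint torques, N m; "tcp_pos": TCP position; "tcp_rot": TCP orientation; "force": force on the tool from outside, world axes, zero at the start; "wrist_torque": the same for the moment, N m; "width": finger opening in m.
Only numpy, scipy, OpenCV 4.12 (cv2) and the standard library are available. Lean on these libraries where they do the work, as an engineer would, in place of code of your own. Each camera call takes 0.05 s, during which the arm holds its last target.

## Working session

There is one attempt and no reset: what is moved stays moved. The work goes in short steps, Python scripts to look and compute and a tool call to move; the robot and the scene stay as the last step left them, time stands still between calls to the robot, and variables do not carry over. Pictures are saved under pics/ and viewed, and the job is handed in when it is done.

Besides the shell and the picture viewer there is one more tool, called after "Call:" as name(argument=value, ...), one argument or row to a line, values as JSON. play_rows: Moves the arm, as the interface text tells. Its arguments: {"type":"object","properties":{"increments":{"type":"array","items":{"type":"array"}},"grip_force":{"type":"number"}},"required":["increments"]}

```bash
mkdir -p pics; python3 - <<'E'
from cell import manip
import cv2
for n in("top","side"):
    im=manip.capture(n); cv2.imwrite(f"pics/{n}0.png",im)
    c=manip.get_calibration(n); print(c)
print(manip.read_state())
E
```

```text
{'camera_matrix': array([[472.82911871,   0.        , 312.89564339],
       [  0.        , 472.82911871, 246.25159019],
       [  0.        ,   0.        ,   1.        ]]), 'D': array([-0.02421717,  0.        ,  0.        ,  0.        ,  0.        ]), 'T': array([[-0.00331646,  0.99332045, -0.11534071,  0.36849364],
       [-0.99989059, -0.00163127,  0.01470186,  0.18450625],
       [ 0.0144155 ,  0.11537685,  0.99321719,  1.57566328],
       [ 0.        ,  0.        ,  0.        ,  1.        ]])}
{'camera_matrix': array([[452.12238473,   0.        , 322.5910538 ],
       [  0.        , 452.12238473, 233.75778219],
       [  0.        ,   0.        ,   1.        ]]), 'D': array([-0.01115511,  0.        ,  0.        ,  0.        ,  0.        ]), 'T': array([[-0.98769734,  0.07822121, -0.13540829,  0.37837727],
       [-0.15385885, -0.33130724,  0.93089364,  1.24132228],
       [ 0.02795387,  0.94027494,  0.33926631,  0.46234127],
       [ 0.        ,  0.        ,  0.        ,  1.        ]])}
{'clock': 0.1, 'qpos': array([-1.41501429e+00,  3.42597082e-01,  1.52492666e+00, -9.55157038e-06,
        1.27539161e+00, -1.45985982e-01]), 'joint_vel': array([-0.0006435 ,  0.00012814, -0.00368883, -0.00177524,  0.00059401,
       -0.00060337]), 'tau': array([ 1.90107348e-03, -4.32006419e+01, -2.44694960e+01,  7.19109247e-02,
        5.26167301e-02, -5.11969688e-05]), 'tcp_pos': array([ 0.15600304, -0.50090535,  0.2261417 ]), 'tcp_rot': array([ 9.88638161e-01,  1.50313502e-01, -7.80722898e-06, -6.61317095e-04]), 'force': array([-0.35648219, -0.4124405 ,  0.15453849]), 'wrist_torque': array([ 0.05211615,  0.06818179, -0.01810239]), 'width': 0.09176585614474736}
```

View pics/top0.png

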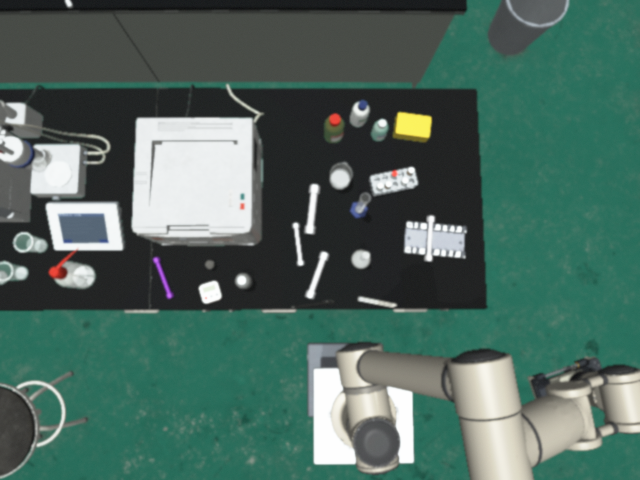

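View pics/side0.png

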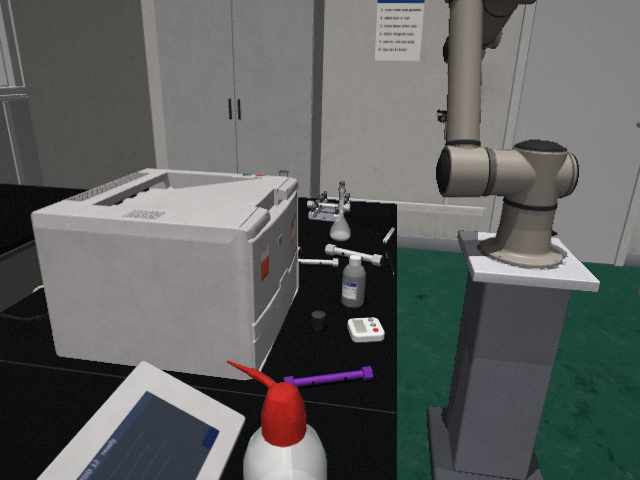

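```bash
python3 - <<'E'
import cv2
im=cv2.imread("pics/top0.png")
c=im[150:315,200:480]; cv2.imwrite("pics/top0c.png",cv2.resize(c,None,fx=2.85,fy=2.85,interpolation=cv2.INTER_CUBIC))
im=cv2.imread("pics/side0.png")
c=im[170:320,280:410]; cv2.imwrite("pics/side0c.png",cv2.resize(c,None,fx=4,fy=4,interpolation=cv2.INTER_CUBIC))
E
```

```text
(no output)
```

View pics/top0c.png

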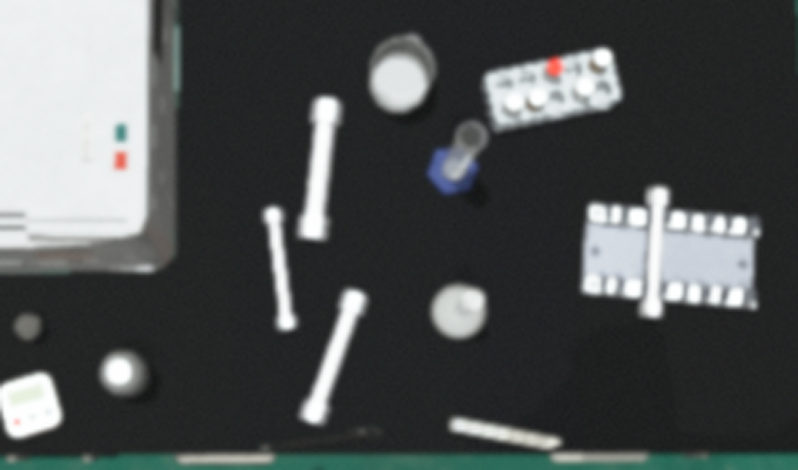

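View pics/side0c.png

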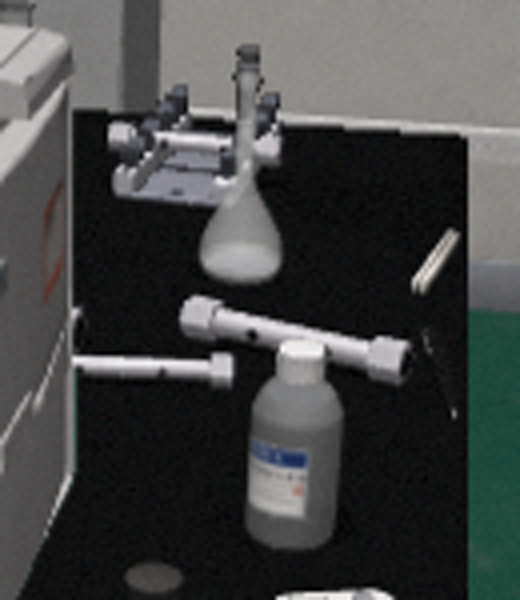

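```bash
cat > h.py <<'E'
import numpy as np, cv2
from cell import manip
C={n:manip.get_calibration(n) for n in("top","side")}
def ray(n,uv):
    c=C[n]; p=cv2.undistortPoints(np.array(uv,float).reshape(-1,1,2),c["camera_matrix"],c["D"]).reshape(-1,2)
    d=np.c_[p[:,0],-p[:,1],-np.ones(len(p))]@c["T"][:3,:3].T
    return c["T"][:3,3],d
def onz(n,uv,z):
    o,d=ray(n,uv); s=(z-o[2])/d[:,2]; return o+d*s[:,None]
def proj(n,P):
    c=C[n];T=np.linalg.inv(c["T"]); q=np.atleast_2d(P)@T[:3,:3].T+T[:3,3]; q=q*[1,-1,-1]
    return cv2.projectPoints(q,np.zeros(3),np.zeros(3),c["camera_matrix"],c["D"])[0].reshape(-1,2)
def blob(im,box,z,thr=110):
    u0,v0,u1,v1=box; g=cv2.cvtColor(im,cv2.COLOR_BGR2GRAY)
    m=(g>thr).astype(np.uint8)
    k=np.zeros_like(m);k[v0:v1,u0:u1]=1;m*=k
    n,l,s,ce=cv2.connectedComponentsWithStats(m); i=1+np.argmax(s[1:,4])
    v,u=np.nonzero(l==i); P=onz("top",np.c_[u,v],z)[:,:2]
    c=P.mean(0); w,V=np.linalg.eigh(np.cov((P-c).T)); a=V[:,1]*np.sign(V[0,1]); t=(P-c)@a
    tt=np.sort(t); mid=c+a*(tt[:3].mean()+tt[-3:].mean())/2
    return c,mid,np.degrees(np.arctan2(a[1],a[0])),np.ptp(t),len(u)
E
python3 - <<'E'
from h import *
im=cv2.imread("pics/top0.png")
print("base",proj("top",[0,0,0]))
for n,box,z,L in(("a",(285,218,306,270),.009,140),("c",(300,246,332,302),.012,156),("d",(302,178,325,238),.014,164)):
    print(n,L,[ (np.round(x,4)) for x in blob(im,box,z)])
# rail plate/bars etc
for nm,uv,z in(("b top",(430.5,216.5),.0295),("b bot",(428.5,259.5),.0295),("railTL",(406,222),.022),("railBL",(405,252),.022),("railTR",(466,227),.022),("railBR",(465,256),.022),
 ("flask",(361,259),.03),("cyl foot",(359,210),0),("beaker",(340,178),.0),("bottle top",(242,280.5),.105),("printer corner",(262,243),.0),("printer top corner",(252,236),.25),("bench edge",(360,308),0)):
    print(nm,onz("top",[uv],z)[0].round(3))
E
```

```text
base [[363.25444944 415.41574708]]
a 140 [array([0.5594, 0.2122]), array([0.56  , 0.2122]), np.float64(7.095), np.float64(0.1468), np.int64(252)]
c 156 [array([0.4558, 0.1492]), array([0.4559, 0.1492]), np.float64(-20.0651), np.float64(0.1643), np.int64(370)]
d 164 [array([0.6777, 0.1649]), array([0.6779, 0.1649]), np.float64(-6.5678), np.float64(0.1704), np.int64(430)]
b top [ 0.647 -0.231  0.03 ]
b bot [ 0.503 -0.22   0.03 ]
railTL [ 0.63  -0.15   0.022]
railBL [ 0.529 -0.144  0.022]
railTR [ 0.613 -0.351  0.022]
railBR [ 0.515 -0.344  0.022]
flask [0.506 0.004 0.03 ]
cyl foot [0.675 0.004 0.   ]
beaker [0.786 0.068 0.   ]
bottle top [0.433 0.383 0.105]
printer corner [0.563 0.332 0.   ]
printer top corner [0.552 0.337 0.25 ]
bench edge [0.345 0.006 0.   ]
```

```bash
python3 - <<'E'
from h import *
im=cv2.imread("pics/top0.png")
c=im[208:268,395:475]; cv2.imwrite("pics/railc.png",cv2.resize(c,None,fx=10,fy=10,interpolation=cv2.INTER_CUBIC))
E
```

```text
(no output)
```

View pics/railc.png

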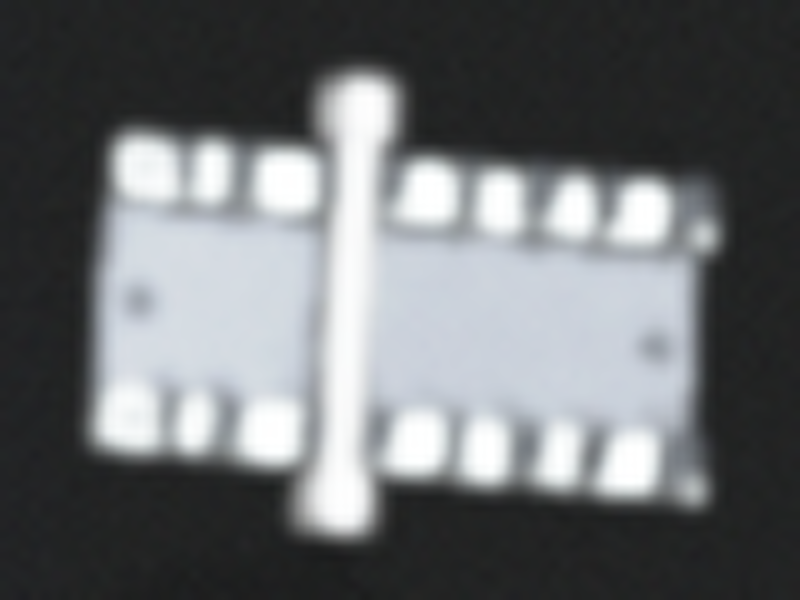

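```bash
python3 - <<'E'
from h import *
im=cv2.imread("pics/top0.png")
f=lambda *p:[(395+(x+.5)/10-.5,208+(y+.5)/10-.5) for x,y in p]
an=lambda P,Q:np.degrees(np.arctan2(*(P-Q)[[1,0]]))
P=onz("top",f((140,300),(653,345)),.005);print("screws",P.round(4),P.mean(0),an(P[0],P[1])-90,np.linalg.norm(P[0]-P[1]))
P=onz("top",f((97,300),(695,345)),.005);print("plate ends",P.round(4),P.mean(0),np.linalg.norm(P[0]-P[1]))
P=onz("top",f((145,169),(640,211),(130,416),(630,464)),.022);print("bars",P.round(4),an(P[0],P[1])-90,an(P[2],P[3])-90, (P[:2].mean(0)-P[2:].mean(0)))
P=onz("top",f((360,105),(338,505)),.0295);print("b",P.round(4),P.mean(0),an(P[0],P[1]))
# b waist only
g=cv2.cvtColor(im,cv2.COLOR_BGR2GRAY)
pts=[]
for v in list(range(232,246)):
    r=g[v,420:440].astype(float); 
    pts.append((420+ (np.arange(20)*np.clip(r-215,0,None)).sum()/np.clip(r-215,0,None).sum(),v))
P=onz("top",pts,.0295);k=np.polyfit(P[:,0],P[:,1],1);print("waist ang",np.degrees(np.arctan(k[0])),"y at .575",np.polyval(k,.575))
E
```

```text
screws [[ 0.5798 -0.1607  0.005 ]
 [ 0.5643 -0.3342  0.005 ]] [ 0.5720894  -0.24749723  0.005     ] -5.106141545998497 0.17418895915036747
plate ends [[ 0.5799 -0.1462  0.005 ]
 [ 0.5643 -0.3485  0.005 ]] [ 0.57208826 -0.2473763   0.005     ] 0.20292923555729886
bars [[ 0.6217 -0.1599  0.022 ]
 [ 0.6074 -0.326   0.022 ]
 [ 0.5387 -0.1526  0.022 ]
 [ 0.5224 -0.3193  0.022 ]] -4.914668603709259 -5.602849416927242 [ 0.08400378 -0.00697251  0.        ]
b [[ 0.642  -0.2309  0.0295]
 [ 0.5082 -0.2192  0.0295]] [ 0.57512885 -0.22503106  0.0295    ] -4.972977169857425
waist ang -5.2132377648244645 y at .575 -0.22414611566606354
```

Call:
play_rows(
  increments=[
    [-1,[31,-21.5,-5],0],
    [-1,[31,-21.5,-5],0],
    [-1,[31,-21.5,-5],0],
    [-1,[31,-21.5,-5],0],
    [-1,[31,-21.5,-5],0],
    [-1,[31,-21.5,-5],0],
    [-1,[31,-21.5,-5],0],
    [-1,[31,-21.5,-5],0],
    [-1,[31,-21.5,0],0],
    [-1,[31,-21.5,0],0],
  ],
  grip_force=40,
)

```text
clock: 0.93
tcp_pos: [0.3925, -0.1954, 0.2643]
tcp_rot: [0.99, 0.143, -0.001, -0.004]
force: [0.7, -0.7, -0.1]
width: 0.0916
```

```bash
cat >> h.py <<'E'
def go(x,y,z,phi,s=None):
    s=s or manip.read_state(); p=s["tcp_pos"];q=s["tcp_rot"]
    R=cv2.Rodrigues(np.zeros(3))[0]
    from scipy.spatial.transform import Rotation as Ro
    R=Ro.from_quat(q).as_matrix(); f=np.arctan2(R[1,0],R[0,0])
    d=R.T@(np.array([x,y,z])-p)*1000
    print("pos",p.round(4),"phi",np.degrees(f).round(2),"tilt",R[:2,2].round(4),"| tool shift mm",d.round(1),"norm",np.linalg.norm(d).round(1),"twist",-round(np.radians(phi)-f,4),"width",round(s["width"],4),"F",s["force"].round(1))
E
python3 -c "
from h import *
go(.678,.165,.27,-6.6)"
```

```text
pos [ 0.3925 -0.1954  0.2643] phi 16.5 tilt [-0.0035  0.0069] | tool shift mm [ 376.1 -264.5   -4.2] norm 459.8 twist 0.4031 width 0.0916 F [ 0.7 -0.7 -0.1]
```

Call:
play_rows(
  increments=[
    [-1,[33,-23.5,-0.5],0],
    [-1,[33,-23.5,-0.5],0],
    [-1,[33,-23.5,-0.5],0],
    [-1,[33,-23.5,-0.5],0],
    [-1,[33,-23.5,-0.5],0],
    [-1,[33,-23.5,-0.5],0],
    [-1,[33,-23.5,-0.5],0],
    [-1,[33,-23.5,-0.5],0],
    [-1,[33,-23.5,-0.5],0],
    [-1,[33,-23.5,-0.5],0],
  ],
)

```text
clock: 1.77
tcp_pos: [0.6439, 0.1369, 0.2676]
tcp_rot: [0.99, 0.144, -0.004, -0.004]
force: [1.5, 0.0, -1.1]
width: 0.0915
```

```bash
python3 -c "
from h import *
go(.678,.165,.27,-6.6)"
```

```text
pos [0.6439 0.1369 0.2676] phi 16.56 tilt [-0.0087  0.0062] | tool shift mm [ 40.6 -17.2  -2.5] norm 44.2 twist 0.4042 width 0.0915 F [ 1.5  0.  -1.1]
```

Call:
play_rows(
  increments=[
    [-0.3,[20,-9,0],0],
    [-0.3,[20,-9,0],0],
    [-0.3,[0,0,0],0.1],
    [-0.3,[0,0,0],0.1],
    [-0.3,[0,0,0],0.1],
    [-0.3,[0,0,0],0.1],
    [-0.3,[0,0,30],0],
    [-0.3,[0,0,30],0],
    [-0.3,[0,0,30],0],
    [-0.3,[0,0,0],0],
  ],
)

```text
clock: 2.6
tcp_pos: [0.6785, 0.1793, 0.1644]
tcp_rot: [0.998, -0.06, -0.009, -0.003]
force: [-1.2, 0.4, -2.3]
width: 0.0597
```

```bash
python3 -c "
from h import *
go(.6778,.1649,.06,-6.6)
im=manip.capture('top');cv2.imwrite('pics/t1.png',im);im=manip.capture('side');cv2.imwrite('pics/s1.png',im)
"
```

```text
pos [0.6785 0.1793 0.1644] phi -6.86 tilt [-0.0183  0.0071] | tool shift mm [  3.   14.9 104.3] norm 105.4 twist -0.0045 width 0.0597 F [-1.2  0.4 -2.3]
```

View pics/t1.png

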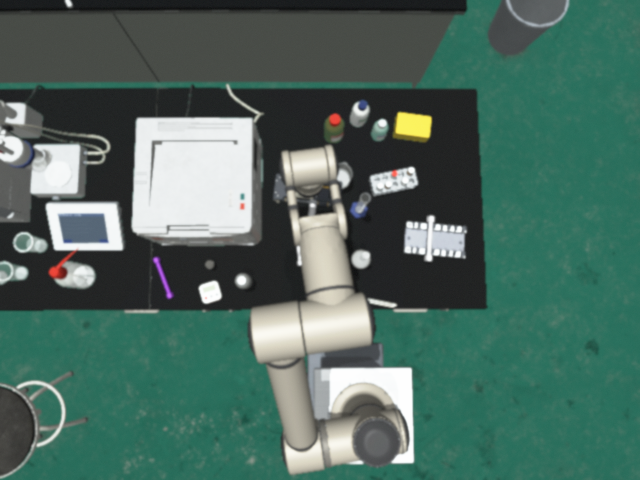

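Call:
play_rows(
  increments=[
    [-0.3,[1,5,5],0],
    [-0.3,[1,5,15],0],
    [-0.3,[1,5,25],0],
    [-0.3,[0,0,25],0],
    [-0.3,[0,0,25],0],
    [-0.3,[0,0,12],0],
    [-0.3,[0,0,0],0],
    [-0.3,[0,0,0],0],
    [-0.3,[0,0,0],0],
    [-0.3,[0,0,0],0],
  ],
)

```text
clock: 3.53
tcp_pos: [0.6962, 0.1637, 0.0835]
tcp_rot: [0.998, -0.06, 0.014, -0.007]
force: [-0.6, -0.4, -0.6]
width: 0.0597
```

```bash
python3 -c "
from h import *
go(.6778,.1649,.004,-6.6)
im=manip.capture('top');cv2.imwrite('pics/t2.png',im);im=manip.capture('side');cv2.imwrite('pics/s2.png',cv2.resize(im[100:320,230:450],None,fx=2.7,fy=2.7))
"
```

```text
pos [0.6962 0.1637 0.0835] phi -6.88 tilt [0.0289 0.0125] | tool shift mm [-20.5   2.2  79. ] norm 81.6 twist -0.0049 width 0.0597 F [-0.6 -0.4 -0.6]
```

View pics/s2.png

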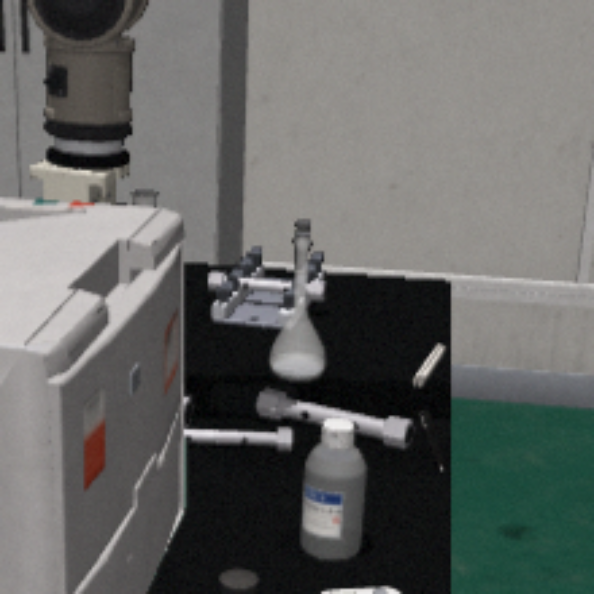

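Call:
play_rows(
  increments=[
    [-0.3,[-4,0.5,4],0],
    [-0.3,[-4,0.5,7],0],
    [-0.3,[-4,0.5,7],0],
    [-0.3,[-4,0.5,7],0],
    [-0.3,[-3,0,7],0],
    [-0.3,[-2,0,5],0],
    [-0.3,[-1,0,3],0],
    [-0.3,[0,0,2],0],
    [-0.3,[0,0,1],0],
    [-0.3,[0,0,0],0],
  ],
)

```text
clock: 4.47
tcp_pos: [0.6724, 0.1655, 0.0359]
tcp_rot: [0.998, -0.059, 0.014, -0.007]
force: [-0.7, -0.2, 0.1]
width: 0.0596
```

```bash
python3 -c "
from h import *
go(.6778,.1649,.004,-6.6);print(manip.read_state()['qpos'])
"
```

```text
pos [0.6724 0.1655 0.0359] phi -6.83 tilt [0.029  0.0125] | tool shift mm [ 4.6  0.5 32. ] norm 32.3 twist -0.004 width 0.0596 F [-0.7 -0.2  0.1]
[0.12674852 0.8058435  1.25492858 0.01009277 1.05045468 1.81167603]
```

Call:
play_rows(
  increments=[
    [-0.3,[1,0,4],0],
    [-0.3,[2,0.5,6],0],
    [-0.3,[1.5,0,6],0],
    [-0.3,[0,0,6],0],
    [-0.3,[0,0,5],0],
    [-0.3,[0,0,3],0],
    [-0.3,[0,0,1.5],0],
    [-0.3,[0,0,0],0],
    [0.8,[0,0,0],0],
    [0.8,[0,0,0],0],
  ],
  grip_force=50,
)

```text
clock: 5.3
tcp_pos: [0.6793, 0.1644, 0.0012]
tcp_rot: [0.998, -0.06, 0.015, -0.007]
force: [0.5, -0.0, 0.2]
width: 0.0507
```

```bash
python3 -c "
from h import *
go(.6778,.1649,.004,-6.6)
"
```

```text
pos [0.6793 0.1644 0.0012] phi -6.86 tilt [0.0303 0.0124] | tool shift mm [-1.5 -0.3 -2.9] norm 3.3 twist -0.0045 width 0.0507 F [ 0.5 -0.   0.2]
```

Call:
play_rows(
  increments=[
    [0.8,[-0.5,0,-2],0],
    [0.8,[-0.5,0,-1],0],
    [0.8,[0,0,0],0],
    [0.8,[0,0,0],0],
    [0.8,[0,0,0],0],
    [0.8,[0,0,0],0],
    [0.8,[0,0,0],0],
    [0.8,[0,0,0],0],
    [0.8,[0,0,0],0],
    [0.8,[0,0,0],0],
  ],
)

```text
clock: 6.13
tcp_pos: [0.6786, 0.1648, 0.0057]
tcp_rot: [0.998, -0.06, 0.016, -0.007]
force: [0.1, -0.5, 0.5]
width: 0.021
```

```bash
python3 -c "
from h import *
go(.6778,.1649,.004,-6.6)
"
```

```text
pos [0.6786 0.1648 0.0057] phi -6.85 tilt [0.0321 0.0129] | tool shift mm [-0.8  0.   1.7] norm 1.9 twist -0.0044 width 0.021 F [ 0.1 -0.5  0.5]
```

Call:
play_rows(
  increments=[
    [0.8,[0,0,-5],0],
    [0.8,[0,0,-12],0],
    [0.8,[0,0,-22],0],
    [0.8,[0,0,-32],0],
    [0.8,[0,0,-36],0],
    [0.8,[0,0,-36],0],
    [0.8,[0,0,-36],0],
    [0.8,[0,0,-28],0],
    [0.8,[0,0,-18],0],
    [0.8,[0,0,-10],0],
  ],
)

```text
clock: 6.97
tcp_pos: [0.6674, 0.1613, 0.2541]
tcp_rot: [0.998, -0.06, 0.012, -0.007]
force: [0.5, -0.2, -1.8]
width: 0.021
```

```bash
python3 -c "
from h import *
go(.5662,-.3191,.27,-5.1)
im=manip.capture('top');cv2.imwrite('pics/t3.png',im[100:310,200:480])
"
```

```text
pos [0.6674 0.1613 0.2541] phi -6.84 tilt [0.0239 0.0119] | tool shift mm [-42.9 488.8 -24.1] norm 491.2 twist -0.0304 width 0.021 F [ 0.5 -0.2 -1.8]
```

View pics/t3.png

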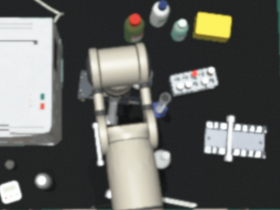

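Call:
play_rows(
  increments=[
    [0.8,[-1,8,-5],0.0],
    [0.8,[-3,20,-5],0.0],
    [0.8,[-4,32,-4],0.01],
    [0.8,[-4,38,-2],0.01],
    [0.8,[-4,38,-1],0.01],
    [0.8,[-4,38,0],0],
    [0.8,[-4,38,0],0],
    [0.8,[-4,38,0],0],
    [0.8,[-3,38,0],0],
    [0.8,[-3,38,0],0],
  ],
)

```text
clock: 7.85
tcp_pos: [0.5803, -0.1639, 0.2644]
tcp_rot: [0.998, -0.069, 0.009, -0.009]
force: [0.7, -0.2, -1.5]
width: 0.0205
```

```bash
python3 -c "
from h import *
go(.5662,-.3191,.27,-5.1)
"
```

```text
pos [ 0.5803 -0.1639  0.2644] phi -7.89 tilt [0.0192 0.0165] | tool shift mm [  7.5 155.5  -8.5] norm 155.9 twist -0.0486 width 0.0205 F [ 0.7 -0.2 -1.5]
```

Call:
play_rows(
  increments=[
    [0.8,[1,32,0],-0.01],
    [0.8,[1,28,0],-0.01],
    [0.8,[1,24,0],-0.01],
    [0.8,[1,20,0],-0.01],
    [0.8,[1,14,0],-0.01],
    [0.8,[1,9,0],0],
    [0.8,[0,5,0],0],
    [0.8,[0,3,0],0],
    [0.8,[0,1,0],0],
    [0.8,[0,0,0],0],
  ],
)

```text
clock: 8.68
tcp_pos: [0.5575, -0.3157, 0.2552]
tcp_rot: [0.999, -0.049, 0.002, -0.011]
force: [-0.8, -0.3, -1.9]
width: 0.0207
```

```bash
python3 -c "
from h import *
go(.5662,-.3191,.075,-5.1)
im=manip.capture('top');cv2.imwrite('pics/t4.png',cv2.resize(im[150:310,340:500],None,fx=3.7,fy=3.7,interpolation=cv2.INTER_CUBIC))
"
```

```text
pos [ 0.5575 -0.3157  0.2552] phi -5.67 tilt [0.0043 0.0221] | tool shift mm [  8.6   6.5 180.1] norm 180.5 twist -0.01 width 0.0207 F [-0.8 -0.3 -1.9]
```

View pics/t4.png

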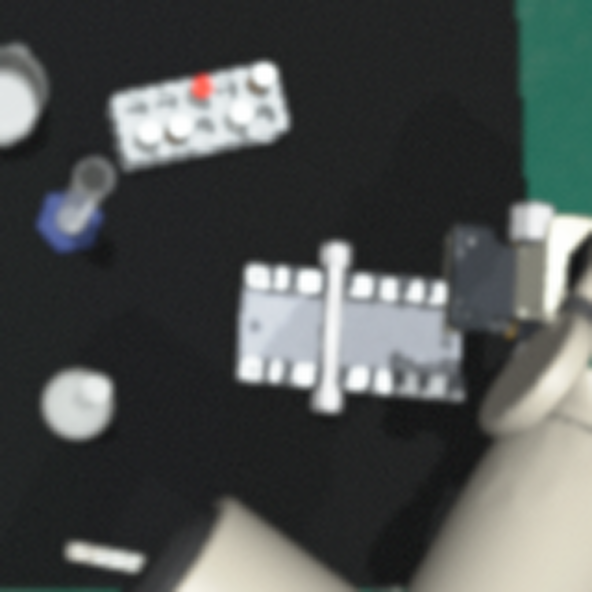

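Call:
play_rows(
  increments=[
    [0.8,[1,1,5],-0.01],
    [0.8,[1,1,12],0],
    [0.8,[1,1,20],0],
    [0.8,[1,1,26],0],
    [0.8,[1,1,28],0],
    [0.8,[1,1,28],0],
    [0.8,[1,0,24],0],
    [0.8,[1,0,16],0],
    [0.8,[0,0,9],0],
    [0.8,[0,0,4],0],
  ],
)

```text
clock: 9.57
tcp_pos: [0.5714, -0.3112, 0.0787]
tcp_rot: [0.999, -0.036, 0.006, -0.009]
force: [0.2, 0.6, -1.4]
width: 0.0207
```

```bash
python3 -c "
from h import *
go(.5662,-.3191,.055,-5.1)
im=manip.capture('top');cv2.imwrite('pics/t5.png',cv2.resize(im[150:310,340:500],None,fx=3.7,fy=3.7,interpolation=cv2.INTER_CUBIC))
im=manip.capture('side');cv2.imwrite('pics/s5.png',cv2.resize(im[150:260,280:400],None,fx=5,fy=5,interpolation=cv2.INTER_CUBIC))
"
```

```text
pos [ 0.5714 -0.3112  0.0787] phi -4.16 tilt [0.012  0.0183] | tool shift mm [-4.9  8.7 23.5] norm 25.5 twist 0.0164 width 0.0207 F [ 0.2  0.6 -1.4]
```

View pics/t5.png

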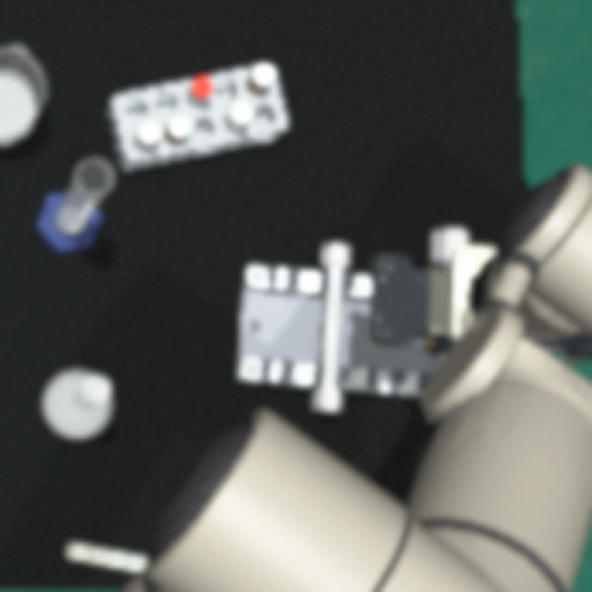

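View pics/s5.png

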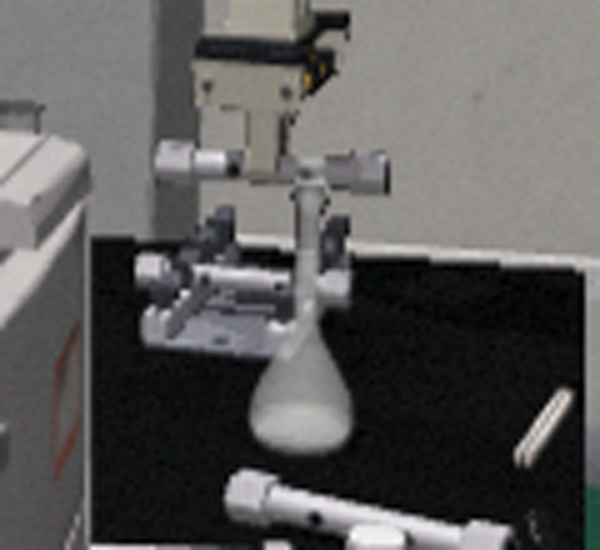

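```bash
python3 -c "
from h import *
im=cv2.imread('pics/t5.png')
P=onz('top',[(340+(450.5)/3.7-.5,150+(226.5)/3.7-.5),(340+(450.5)/3.7-.5,150+(258)/3.7-.5)],.093);print(P)
# side: ends
f=lambda x,y:(280+(x+.5)/5-.5,150+(y+.5)/5-.5)
for p in(f(155,161),f(389,173)):
    o,d=ray('side',[p]);print((o+d[0]*(-.311-o[1])/d[0,1]).round(4))
"
```

```text
[[ 0.65465058 -0.31379604  0.093     ]
 [ 0.6269682  -0.31266675  0.093     ]]
[ 0.6528 -0.311   0.0892]
[ 0.4861 -0.311   0.0913]
```

Call:
play_rows(
  increments=[
    [0.8,[-0.5,1,1],0.005],
    [0.8,[-1,2,2],0.005],
    [0.8,[-1,2,3],0.005],
    [0.8,[-1,2,3],0],
    [0.8,[-1,1.5,3],0],
    [0.8,[-0.5,1,3],0],
    [0.8,[0,0.5,3],0],
    [0.8,[0,0,2],0],
    [0.8,[0,0,1],0],
    [0.8,[0,0,0],0],
  ],
)

```text
clock: 10.5
tcp_pos: [0.5682, -0.3245, 0.0629]
tcp_rot: [0.999, -0.045, 0.011, -0.006]
force: [0.3, -0.3, -0.8]
width: 0.0208
```

```bash
python3 -c "
from h import *
go(.5662,-.3203,.055,-5.1)
im=manip.capture('top');cv2.imwrite('pics/t6o.png',im);cv2.imwrite('pics/t6.png',cv2.resize(im[205:270,400:490],None,fx=8,fy=8,interpolation=cv2.INTER_CUBIC))
im=manip.capture('side');cv2.imwrite('pics/s6.png',cv2.resize(im[150:260,280:400],None,fx=5,fy=5,interpolation=cv2.INTER_CUBIC))
"
```

```text
pos [ 0.5682 -0.3245  0.0629] phi -5.15 tilt [0.0218 0.0108] | tool shift mm [-2.5 -3.9  7.9] norm 9.1 twist -0.0009 width 0.0208 F [ 0.3 -0.3 -0.8]
```

View pics/t6.png

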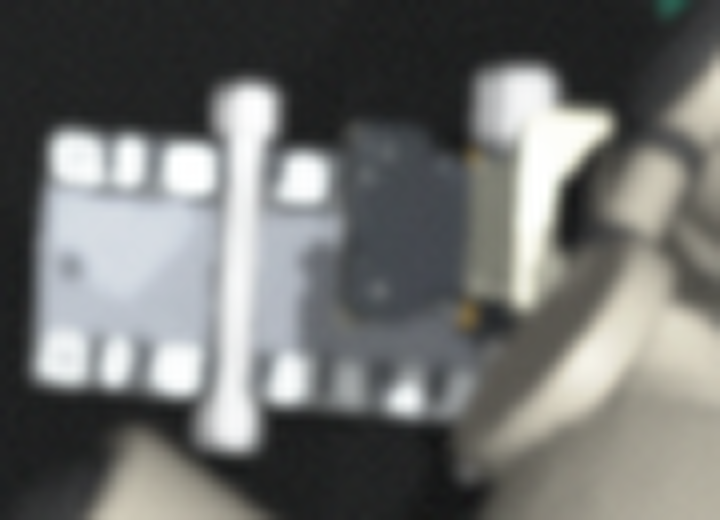

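View pics/s6.png

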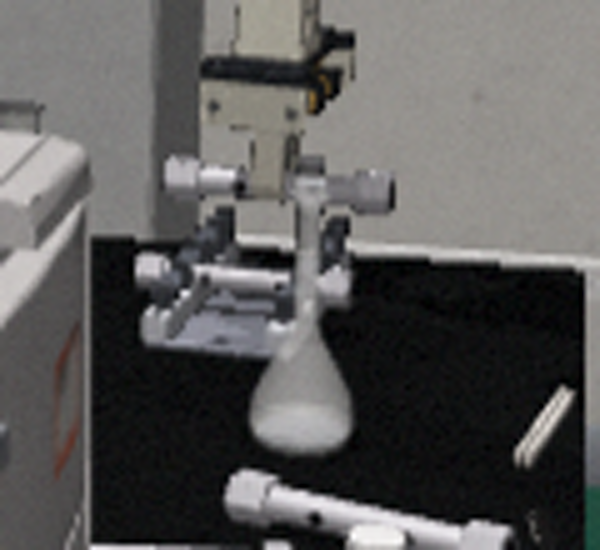

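```bash
python3 -c "
from h import *
f=lambda x,y:(400+(x+.5)/8-.5,205+(y+.5)/8-.5)
print(onz('top',[f(516,103)],.071), onz('top',[f(247,108)],.0295))
g=lambda x,y:(280+(x+.5)/5-.5,150+(y+.5)/5-.5)
for p in(g(164,174),g(396,192)):
    o,d=ray('side',[p]);print((o+d[0]*(-.3245-o[1])/d[0,1]).round(4))
"
```

```text
[[ 0.63670914 -0.32949218  0.071     ]] [[ 0.64198222 -0.230473    0.0295    ]]
[ 0.6485 -0.3245  0.0768]
[ 0.4813 -0.3245  0.0746]
```

Call:
play_rows(
  increments=[
    [0.8,[-0.5,-0.5,0.5],0],
    [0.8,[-0.5,-1,1],0],
    [0.8,[-0.5,-1,1],0],
    [0.8,[-0.5,-0.5,1],0],
    [0.8,[0,0,2],0],
    [0.8,[0,0,2],0],
    [0.8,[0,0,2],0],
    [0.8,[0,0,2],0],
    [0.8,[0,0,1],0],
    [0.8,[0,0,0],0],
  ],
)

```text
clock: 11.43
tcp_pos: [0.5671, -0.3205, 0.0496]
tcp_rot: [0.999, -0.044, 0.011, -0.006]
force: [-0.6, -0.3, -1.5]
width: 0.0208
```

```bash
python3 -c "
from h import *
go(.566,-.3212,.0247,-5.1)
"
```

```text
pos [ 0.5671 -0.3205  0.0496] phi -5.1 tilt [0.0226 0.0103] | tool shift mm [-1.6  1.1 24.9] norm 25.0 twist -0.0001 width 0.0208 F [-0.6 -0.3 -1.5]
```

Call:
play_rows(
  increments=[
    [0.8,[-0.5,0.3,2],0],
    [0.8,[-0.5,0.3,3],0],
    [0.8,[-0.3,0,3],0],
    [0.8,[0,0,3],0],
    [0.8,[0,0,3],0],
    [0.8,[0,0,3],0],
    [0.8,[0,0,3],0],
    [0.8,[0,0,3],0],
    [0.8,[0,0,3],0],
    [0.8,[0,0,0],0],
  ],
  grip_force=60,
)

```text
clock: 12.27
tcp_pos: [0.5695, -0.3209, 0.0306]
tcp_rot: [0.999, -0.045, 0.016, -0.004]
force: [2.0, 1.0, -7.2]
width: 0.0204
```

```bash
python3 -c "
from h import *
go(.566,-.3212,.0247,-5.1)
"
```

```text
pos [ 0.5695 -0.3209  0.0306] phi -5.12 tilt [0.0318 0.0068] | tool shift mm [-3.6  0.7  5.8] norm 6.9 twist -0.0003 width 0.0204 F [ 2.   1.  -7.2]
```

Call:
play_rows(
  increments=[
    [0.8,[0,0,2],0],
    [0.8,[0,0,3],0],
    [0.8,[0,0,3],0],
    [0.8,[0,0,4],0],
    [0.8,[0,0,4],0],
    [0.8,[0,0,4],0],
    [0.8,[0,0,4],0],
    [0.8,[0,0,4],0],
    [0.8,[0,0,4],0],
    [0.8,[0,0,4],0],
  ],
)

```text
clock: 13.1
tcp_pos: [0.5703, -0.321, 0.0243]
tcp_rot: [0.999, -0.044, 0.019, -0.001]
force: [-10.6, 7.1, 27.9]
width: 0.0208
```

```bash
python3 -c "
from h import *
go(.566,-.3212,.0247,-5.1)
im=manip.capture('side');cv2.imwrite('pics/s7.png',cv2.resize(im[150:260,280:400],None,fx=5,fy=5,interpolation=cv2.INTER_CUBIC))
"
```

```text
pos [ 0.5703 -0.321   0.0243] phi -5.03 tilt [0.0376 0.001 ] | tool shift mm [-4.2  0.6 -0.6] norm 4.3 twist 0.0013 width 0.0208 F [-10.6   7.1  27.9]
```

View pics/s7.png

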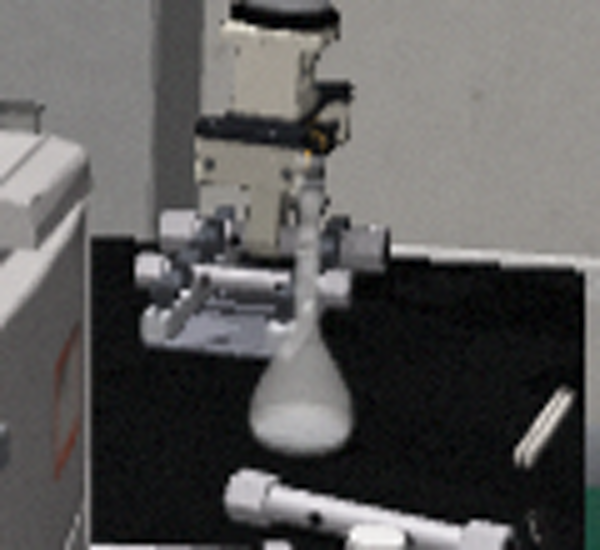

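```bash
python3 -c "
from h import *
g=lambda x,y:(280+(x+.5)/5-.5,150+(y+.5)/5-.5)
for p,y in((g(161,228),-.327),(g(183,229),-.327),(g(373,248),-.314),(g(388,248),-.314),(g(152,272),-.230),(g(338,286),-.219)):
    o,d=ray('side',[p]);print((o+d[0]*(y-o[1])/d[0,1]).round(4))
"
```

```text
[ 0.6503 -0.327   0.036 ]
[ 0.6341 -0.327   0.0364]
[ 0.4947 -0.314   0.0354]
[ 0.4841 -0.314   0.0362]
[ 0.6391 -0.23    0.0308]
[ 0.5098 -0.219   0.0334]
```

Call:
play_rows(
  increments=[
    [0.8,[0,0,3],0],
    [0.8,[0,0,0],0],
    [0.1,[0,0,0],0],
    [0.1,[0,0,0],0],
    [0.1,[0,0,0],0],
    [0.1,[0,0,0],0],
    [0.1,[0,0,-2],0],
    [0.1,[0,0,-5],0],
    [0.1,[0,0,-9],0],
    [0.1,[0,0,-14],0],
  ],
)

```text
clock: 13.98
tcp_pos: [0.5672, -0.3205, 0.0518]
tcp_rot: [0.999, -0.044, 0.016, -0.002]
force: [0.1, -0.1, -0.0]
width: 0.0415
```

Call:
play_rows(
  increments=[
    [0.1,[0,0,-20],0],
    [0.1,[0,0,-26],0],
    [0.1,[0,0,-30],0],
    [0.1,[0,0,-32],0],
    [0.1,[0,0,-32],0],
    [0.1,[0,0,-28],0],
    [0.1,[0,0,-22],0],
    [0.1,[0,0,-15],0],
    [0.1,[0,0,-8],0],
    [0.1,[0,0,-3],0],
  ],
)

```text
clock: 14.82
tcp_pos: [0.5588, -0.3209, 0.2891]
tcp_rot: [0.999, -0.044, 0.02, 0.0]
force: [0.1, -0.3, 1.1]
width: 0.0414
```

```bash
python3 -c "
from h import *
go(.456,.149,.27,-20)
im=manip.capture('top');cv2.imwrite('pics/t8o.png',im);cv2.imwrite('pics/t8.png',cv2.resize(im[205:270,400:490],None,fx=8,fy=8,interpolation=cv2.INTER_CUBIC))
im=manip.capture('side');cv2.imwrite('pics/s8.png',cv2.resize(im[150:260,280:400],None,fx=5,fy=5,interpolation=cv2.INTER_CUBIC))
"
```

```text
pos [ 0.5588 -0.3209  0.2891] phi -5.03 tilt [ 0.0401 -0.0026] | tool shift mm [-144.3 -459.1   13.7] norm 481.4 twist 0.2612 width 0.0414 F [ 0.1 -0.3  1.1]
```

View pics/t8.png

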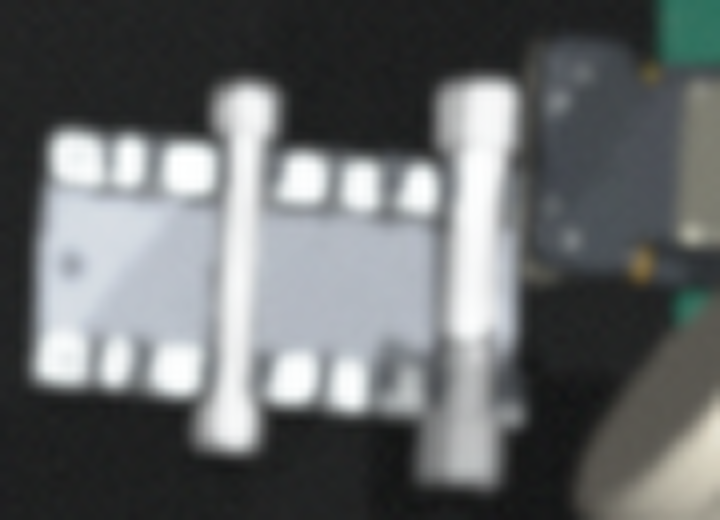

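View pics/s8.png

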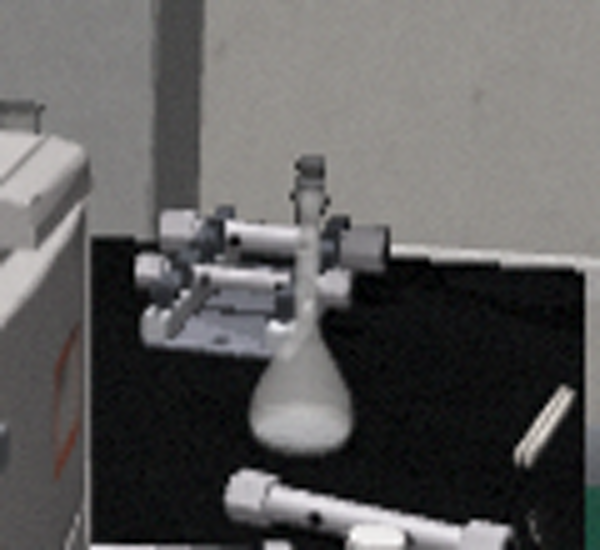

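Call:
play_rows(
  increments=[
    [-0.1,[-2,-8,0],0],
    [-0.1,[-6,-19,0],0],
    [-0.1,[-9,-30,1],0],
    [-0.1,[-11,-36,2],0],
    [-0.1,[-11,-36,2],0],
    [-0.1,[-11,-36,2],0],
    [-0.1,[-11,-36,2],0],
    [-0.1,[-11,-36,1],0],
    [-0.1,[-11,-36,0],0],
    [-0.1,[-11,-36,0],0],
  ],
  grip_force=50,
)

```text
clock: 15.75
tcp_pos: [0.4817, 0.0076, 0.2573]
tcp_rot: [0.999, -0.05, 0.004, -0.006]
force: [1.4, 0.1, -0.4]
width: 0.0505
```

```bash
python3 -c "
from h import *
go(.456,.149,.27,-20)"
```

```text
pos [0.4817 0.0076 0.2573] phi -5.68 tilt [0.0095 0.0107] | tool shift mm [ -39.5 -138.3  -11.4] norm 144.3 twist 0.2499 width 0.0505 F [ 1.4  0.1 -0.4]
```

Call:
play_rows(
  increments=[
    [-0.1,[-9,-30,0],0],
    [-0.1,[-8,-28,0],0],
    [-0.1,[-7,-23,0],0],
    [-0.1,[-5,-18,0],0],
    [-0.1,[-4,-12,0],0],
    [-0.1,[-2,-7,0],0.03],
    [-0.1,[-1,-3,0],0.06],
    [-0.1,[0,0,0],0.08],
    [-0.1,[0,0,0],0.06],
    [-0.1,[0,0,0],0.02],
  ],
)

```text
clock: 16.58
tcp_pos: [0.4387, 0.1494, 0.2439]
tcp_rot: [0.985, -0.172, -0.013, -0.004]
force: [0.1, 0.7, -0.1]
width: 0.0505
```

```bash
python3 -c "
from h import *
go(.4558,.1492,.004,-20)"
```

```text
pos [0.4387 0.1494 0.2439] phi -19.79 tilt [-0.0235  0.0117] | tool shift mm [ 22.4  -4.9 239.4] norm 240.5 twist 0.0037 width 0.0505 F [ 0.1  0.7 -0.1]
```

Call:
play_rows(
  increments=[
    [-0.1,[1,-0.5,8],0],
    [-0.1,[1,-0.5,16],0],
    [-0.1,[1,-0.5,24],0],
    [-0.1,[2,-0.5,28],0],
    [-0.1,[2,-0.5,28],0],
    [-0.1,[2,-0.5,26],0],
    [-0.1,[2,-0.5,22],0],
    [-0.1,[2,-0.5,16],0],
    [-0.1,[2,-0.5,10],0],
    [-0.1,[1,0,5],0],
  ],
)

```text
clock: 17.42
tcp_pos: [0.4434, 0.15, 0.0439]
tcp_rot: [0.986, -0.164, -0.018, -0.002]
force: [-0.6, -0.0, -0.1]
width: 0.0507
```

```bash
python3 -c "
from h import *
go(.4558,.1492,.006,-20)"
```

```text
pos [0.4434 0.15   0.0439] phi -18.92 tilt [-0.0339  0.0104] | tool shift mm [13.4 -3.3 37.5] norm 39.9 twist 0.0188 width 0.0507 F [-0.6 -0.  -0.1]
```

Call:
play_rows(
  increments=[
    [-0.1,[1,-0.5,3],0.01],
    [-0.1,[2,-0.5,5],0.01],
    [-0.1,[2,-0.5,6],0],
    [-0.1,[2,-0.5,6],0],
    [-0.1,[2,-0.5,5],0],
    [-0.1,[2,0,4],0],
    [-0.1,[1.5,0,3],0],
    [-0.1,[0.5,0,2],0],
    [-0.1,[0,0,1],0],
    [-0.1,[0,0,0],0],
  ],
)

```text
clock: 18.25
tcp_pos: [0.4561, 0.1479, 0.0045]
tcp_rot: [0.985, -0.174, -0.018, -0.002]
force: [-0.2, -0.4, 0.0]
width: 0.0505
```

```bash
python3 -c "
from h import *
go(.4558,.1492,.005,-20)"
```

```text
pos [0.4561 0.1479 0.0045] phi -20.05 tilt [-0.0341  0.0104] | tool shift mm [-0.7 -1.1 -0.5] norm 1.4 twist -0.0009 width 0.0505 F [-0.2 -0.4  0. ]
```

Call:
play_rows(
  increments=[
    [0.8,[-0.5,-1,0],0],
    [0.8,[0,0,0],0],
    [0.8,[0,0,0],0],
    [0.8,[0,0,0],0],
    [0.8,[0,0,0],0],
    [0.8,[0,0,0],0],
    [0.8,[0,0,0],0],
    [0.8,[0,0,0],0],
    [0.8,[0,0,0],0],
    [0.8,[0,0,0],0],
  ],
)

```text
clock: 19.08
tcp_pos: [0.4561, 0.1494, 0.0053]
tcp_rot: [0.985, -0.174, -0.017, -0.002]
force: [-0.3, -0.4, 0.0]
width: 0.0163
```

```bash
python3 -c "
from h import *
go(.4558,.1492,.005,-20)"
```

```text
pos [0.4561 0.1494 0.0053] phi -20.03 tilt [-0.0328  0.0106] | tool shift mm [-0.2  0.3  0.3] norm 0.5 twist -0.0004 width 0.0163 F [-0.3 -0.4  0. ]
```

Call:
play_rows(
  increments=[
    [0.8,[0,0,-5],0],
    [0.8,[0,0,-12],0],
    [0.8,[0,0,-22],0],
    [0.8,[0,0,-32],0],
    [0.8,[0,0,-36],0],
    [0.8,[0,0,-36],0],
    [0.8,[0,0,-36],0],
    [0.8,[0,0,-30],0],
    [0.8,[0,0,-22],0],
    [0.8,[0,0,-12],0],
  ],
)

```text
clock: 19.92
tcp_pos: [0.4606, 0.146, 0.2586]
tcp_rot: [0.984, -0.174, -0.022, -0.0]
force: [-0.0, 0.7, -1.6]
width: 0.0171
```

```bash
python3 -c "
from h import *
go(.5700,-.2728,.28,-5.1)"
```

```text
pos [0.4606 0.146  0.2586] phi -20.05 tilt [-0.044   0.0088] | tool shift mm [245.2 356.1 -29.9] norm 433.4 twist -0.261 width 0.0171 F [-0.   0.7 -1.6]
```

Call:
play_rows(
  increments=[
    [0.8,[5,7,-5],0],
    [0.8,[11,16,-5],0],
    [0.8,[18,26,-4],0],
    [0.8,[21,31,-3],0],
    [0.8,[21,31,-2],0],
    [0.8,[21,31,-1],0],
    [0.8,[21,31,-1],0],
    [0.8,[21,31,0],0],
    [0.8,[21,31,0],0],
    [0.8,[21,31,0],0],
  ],
)

```text
clock: 20.75
tcp_pos: [0.5403, -0.1766, 0.2746]
tcp_rot: [0.986, -0.168, -0.023, -0.002]
force: [1.1, 0.4, -1.2]
width: 0.0167
```

```bash
python3 -c "
from h import *
go(.5700,-.2728,.28,-5.1)"
```

```text
pos [ 0.5403 -0.1766  0.2746] phi -19.34 tilt [-0.0442  0.0125] | tool shift mm [59.6 80.9 -7.9] norm 100.8 twist -0.2485 width 0.0167 F [ 1.1  0.4 -1.2]
```

Call:
play_rows(
  increments=[
    [0.8,[16,22,0],0],
    [0.8,[13,18,0],0],
    [0.8,[10,14,0],0],
    [0.8,[7,9,0],0],
    [0.8,[4,5,0],-0.03],
    [0.8,[2,2,0],-0.06],
    [0.8,[0,0,0],-0.07],
    [0.8,[0,0,0],-0.06],
    [0.8,[0,0,0],-0.03],
    [0.8,[0,0,0],0],
  ],
)

```text
clock: 21.58
tcp_pos: [0.5584, -0.281, 0.2576]
tcp_rot: [0.998, -0.045, -0.033, -0.009]
force: [0.1, -0.3, -0.9]
width: 0.0165
```

```bash
python3 -c "
from h import *
go(.5700,-.2728,.06,-5.1)"
```

```text
pos [ 0.5584 -0.281   0.2576] phi -5.17 tilt [-0.0658  0.0215] | tool shift mm [ 24.1  -6.2 196.5] norm 198.1 twist -0.0012 width 0.0165 F [ 0.1 -0.3 -0.9]
```

Call:
play_rows(
  increments=[
    [0.8,[3,0,20],0],
    [0.8,[5,-1,30],0],
    [0.8,[5,-1,30],0],
    [0.8,[0,-1,30],0],
    [0.8,[0,0,0],0],
    [0.8,[0,0,0],0],
    [0.8,[0,0,0],0],
    [0.8,[0,0,0],0],
    [0.8,[0,0,0],0],
    [0.8,[0,0,0],0],
  ],
)

```text
clock: 22.42
tcp_pos: [0.5637, -0.2812, 0.147]
tcp_rot: [0.998, -0.05, -0.032, -0.008]
force: [-0.7, 0.2, -0.9]
width: 0.0167
```

```bash
python3 -c "
from h import *
go(.5700,-.2728,.06,-5.1)"
```

```text
pos [ 0.5637 -0.2812  0.147 ] phi -5.71 tilt [-0.0628  0.0183] | tool shift mm [11.1 -7.9 86.6] norm 87.6 twist -0.0107 width 0.0167 F [-0.7  0.2 -0.9]
```

Call:
play_rows(
  increments=[
    [0.8,[-4,0,0],0],
    [0.8,[-8,-1,0],0],
    [0.8,[-10,-1,0],0],
    [0.8,[-8,-1,0],0],
    [0.8,[-4,-1,0],0],
    [0.8,[30,0,0],0],
    [0.8,[30,0,0],0],
    [0.8,[0,0,0],0],
    [0.8,[0,0,0],0],
    [0.8,[0,0,0],0],
  ],
)

```text
clock: 23.25
tcp_pos: [0.5852, -0.2785, 0.1501]
tcp_rot: [0.998, -0.051, -0.031, -0.007]
force: [-0.4, -0.2, -0.6]
width: 0.0166
```

```bash
python3 -c "
from h import *
go(.5700,-.2728,.06,-5.1)"
```

```text
pos [ 0.5852 -0.2785  0.1501] phi -5.78 tilt [-0.0613  0.0166] | tool shift mm [-10.   -3.2  91. ] norm 91.6 twist -0.0119 width 0.0166 F [-0.4 -0.2 -0.6]
```

Call:
play_rows(
  increments=[
    [0.8,[-0.5,-0.5,4],0],
    [0.8,[-1,-0.5,8],0],
    [0.8,[-1,-0.5,12],0],
    [0.8,[-1,-0.5,14],0],
    [0.8,[-1,-0.5,14],0],
    [0.8,[-1,-0.5,12],0],
    [0.8,[-1,0,10],0],
    [0.8,[-1,0,8],0],
    [0.8,[-1,0,5],0],
    [0.8,[-1,0,2],0],
  ],
)

```text
clock: 24.08
tcp_pos: [0.5628, -0.2723, 0.0573]
tcp_rot: [0.998, -0.052, -0.032, -0.007]
force: [-0.9, 0.1, -1.0]
width: 0.0168
```

```bash
python3 -c "
from h import *
go(.5700,-.2728,.056,-5.1)
im=manip.capture('top');cv2.imwrite('pics/t9.png',cv2.resize(im[205:270,400:490],None,fx=8,fy=8,interpolation=cv2.INTER_CUBIC))
im=manip.capture('side');cv2.imwrite('pics/s9.png',cv2.resize(im[150:260,280:400],None,fx=5,fy=5,interpolation=cv2.INTER_CUBIC))
"
```

```text
pos [ 0.5628 -0.2723  0.0573] phi -5.94 tilt [-0.0626  0.0167] | tool shift mm [ 7.3 -0.2  0.9] norm 7.4 twist -0.0147 width 0.0168 F [-0.9  0.1 -1. ]
```

View pics/t9.png

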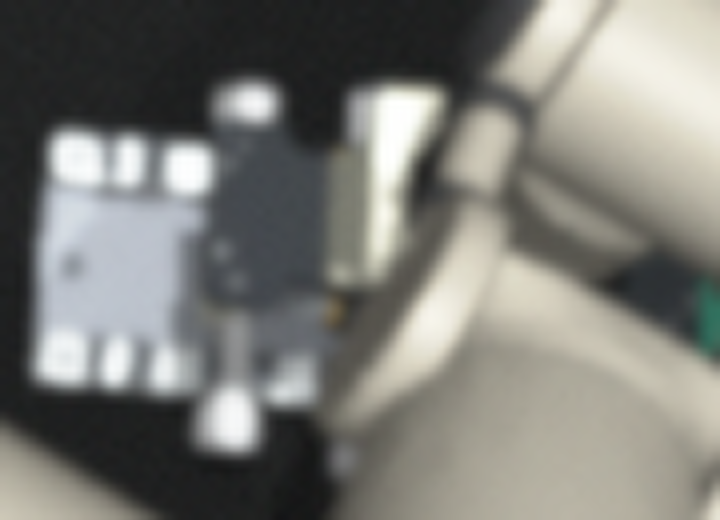

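View pics/s9.png

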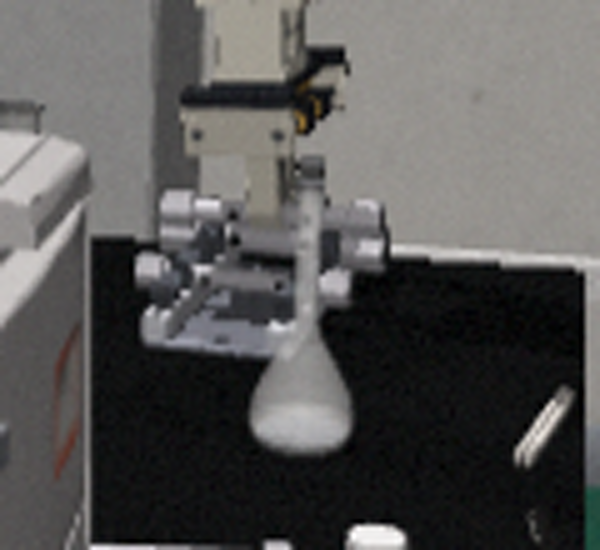

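```bash
python3 -c "
from h import *
g=lambda x,y:(280+(x+.5)/5-.5,150+(y+.5)/5-.5)
for p,y in((g(160,206),-.28),(g(383,218),-.265)):
    o,d=ray('side',[p]);print((o+d[0]*(y-o[1])/d[0,1]).round(4))
f=lambda x,y:(400+(x+.5)/8-.5,205+(y+.5)/8-.5)
print(onz('top',[f(342,460)],.064))
"
```

```text
[ 0.6432 -0.28    0.0647]
[ 0.4853 -0.265   0.0706]
[[ 0.49202014 -0.25513019  0.064     ]]
```

Call:
play_rows(
  increments=[
    [0.8,[1,0,0],-0.005],
    [0.8,[2,0,0],-0.005],
    [0.8,[2,0,1],-0.005],
    [0.8,[1.5,0,2],0],
    [0.8,[0.5,0,2],0],
    [0.8,[0,0,2],0],
    [0.8,[0,0,2],0],
    [0.8,[0,0,1],0],
    [0.8,[0,0,0],0],
    [0.8,[0,0,0],0],
  ],
  grip_force=60,
)

```text
clock: 25.02
tcp_pos: [0.5722, -0.2739, 0.0491]
tcp_rot: [0.999, -0.043, -0.029, -0.005]
force: [-0.0, 0.5, -1.5]
width: 0.0161
```

```bash
python3 -c "
from h import *
go(.5700,-.2728,.0243,-5.1)"
```

```text
pos [ 0.5722 -0.2739  0.0491] phi -4.97 tilt [-0.0572  0.0133] | tool shift mm [-0.8 -0.7 24.9] norm 24.9 twist 0.0023 width 0.0161 F [-0.   0.5 -1.5]
```

Call:
play_rows(
  increments=[
    [0.8,[0,-0.2,2],0],
    [0.8,[0,-0.2,3],0],
    [0.8,[0,-0.2,3],0],
    [0.8,[0,0,3],0],
    [0.8,[0,0,3],0],
    [0.8,[0,0,3],0],
    [0.8,[0,0,3],0],
    [0.8,[0,0,3],0],
    [0.8,[0,0,3],0],
    [0.8,[0,0,3],0],
  ],
)

```text
clock: 25.85
tcp_pos: [0.5735, -0.273, 0.0248]
tcp_rot: [0.999, -0.044, -0.025, -0.004]
force: [-1.1, 0.4, 1.1]
width: 0.0162
```

```bash
python3 -c "
from h import *
go(.5700,-.2728,.0243,-5.1)"
```

```text
pos [ 0.5735 -0.273   0.0248] phi -5.0 tilt [-0.0489  0.0102] | tool shift mm [-3.5  0.1  0.6] norm 3.6 twist 0.0018 width 0.0162 F [-1.1  0.4  1.1]
```

Call:
play_rows(
  increments=[
    [0.8,[0,0,3],0],
    [0.8,[0,0,4],0],
    [0.8,[0,0,4],0],
    [0.8,[0,0,4],0],
    [0.8,[0,0,4],0],
    [0.8,[0,0,4],0],
    [0.8,[0,0,5],0],
    [0.8,[0,0,5],0],
    [0.8,[0,0,5],0],
    [0.8,[0,0,5],0],
  ],
)

```text
clock: 26.68
tcp_pos: [0.5737, -0.2732, 0.0239]
tcp_rot: [0.999, -0.043, -0.018, 0.001]
force: [-11.6, 7.1, 34.6]
width: 0.0167
```

```bash
python3 -c "
from h import *
go(.5700,-.2728,.0243,-5.1)
im=manip.capture('side');cv2.imwrite('pics/s10.png',cv2.resize(im[150:260,280:400],None,fx=5,fy=5,interpolation=cv2.INTER_CUBIC))
"
```

```text
pos [ 0.5737 -0.2732  0.0239] phi -4.99 tilt [-0.0359  0.0001] | tool shift mm [-3.7 -0.1 -0.3] norm 3.7 twist 0.002 width 0.0167 F [-11.6   7.1  34.6]
```

View pics/s10.png

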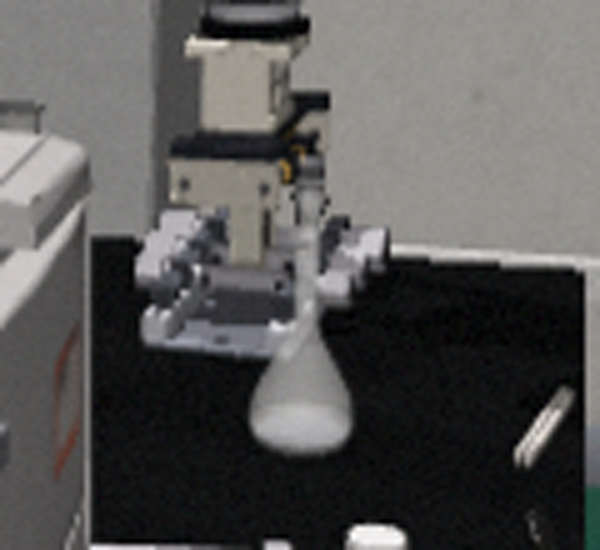

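Call:
play_rows(
  increments=[
    [0.8,[0,0,0],0],
    [0.8,[0,0,0],0],
    [0.38,[0,0,0],0],
    [0.38,[0,0,0],0],
    [0.38,[0,0,0],0],
    [0.38,[0,0,0],0],
    [0.38,[0,0,-2],0],
    [0.38,[0,0,-5],0],
    [0.38,[0,0,-9],0],
    [0.38,[0,0,-14],0],
  ],
)

```text
clock: 27.57
tcp_pos: [0.5725, -0.2724, 0.051]
tcp_rot: [0.999, -0.043, -0.021, -0.001]
force: [0.0, -0.3, 0.5]
width: 0.0283
```

Call:
play_rows(
  increments=[
    [0.38,[0,0,-20],0],
    [0.38,[0,0,-26],0],
    [0.38,[0,0,-30],0],
    [0.38,[0,0,-32],0],
    [0.1,[0,0,-32],0],
    [0.1,[0,0,-28],0],
    [0.1,[0,0,-22],0],
    [0.1,[0,0,-15],0],
    [0.1,[0,0,-8],0],
    [0.1,[0,0,-3],0],
  ],
)

```text
clock: 28.4
tcp_pos: [0.5815, -0.2726, 0.2888]
tcp_rot: [0.999, -0.043, -0.017, 0.002]
force: [0.5, 0.5, -0.2]
width: 0.0411
```

```bash
python3 -c "
from h import *
go(.5597,.2122,.28,7.1)
im=manip.capture('top');cv2.imwrite('pics/t11.png',cv2.resize(im[205:270,400:490],None,fx=8,fy=8,interpolation=cv2.INTER_CUBIC))
im=manip.capture('side');cv2.imwrite('pics/s11.png',cv2.resize(im[150:260,280:400],None,fx=5,fy=5,interpolation=cv2.INTER_CUBIC))
"
```

```text
pos [ 0.5815 -0.2726  0.2888] phi -4.98 tilt [-0.0339 -0.0017] | tool shift mm [ -63.5 -481.1    8.7] norm 485.4 twist -0.2109 width 0.0411 F [ 0.5  0.5 -0.2]
```

View pics/t11.png

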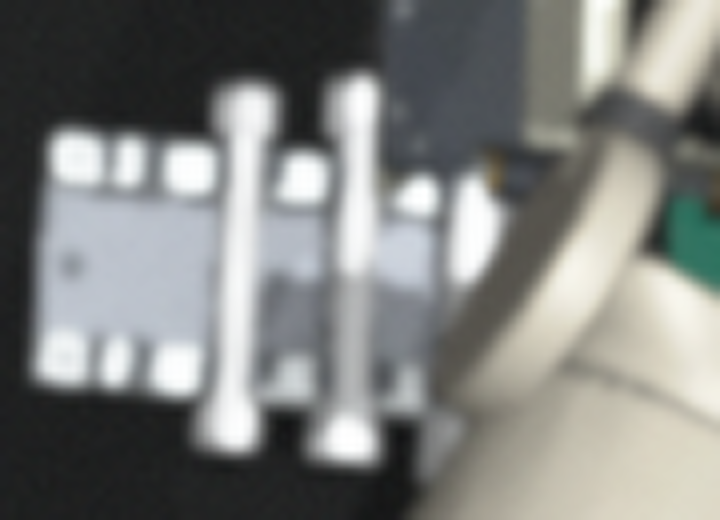

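View pics/s11.png

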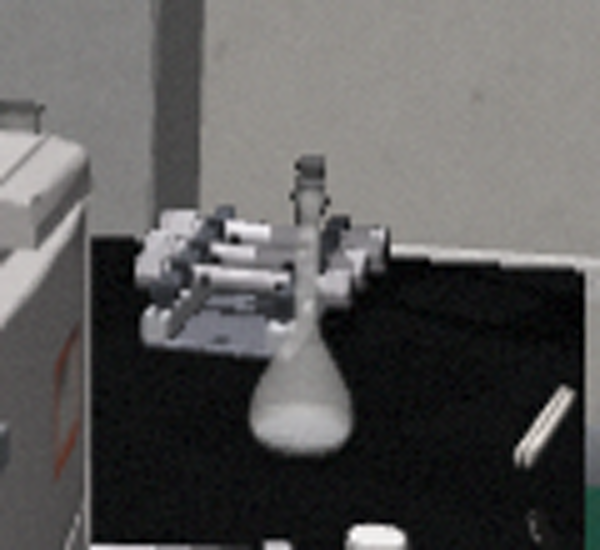

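Call:
play_rows(
  increments=[
    [-0.1,[-1,-8,0],0],
    [-0.1,[-3,-20,0],0],
    [-0.1,[-4,-32,0],0],
    [-0.1,[-5,-38,1],0],
    [-0.1,[-5,-38,1],0],
    [-0.1,[-5,-38,1],0],
    [-0.1,[-5,-38,0],0],
    [-0.1,[-5,-38,0],0],
    [-0.1,[-5,-38,0],0],
    [-0.1,[-5,-38,0],0],
  ],
  grip_force=50,
)

```text
clock: 29.33
tcp_pos: [0.5586, 0.0667, 0.2673]
tcp_rot: [0.998, -0.05, -0.033, -0.002]
force: [0.6, 0.4, 1.0]
width: 0.0504
```

```bash
python3 -c "
from h import *
go(.5597,.2122,.27,7.1)"
```

```text
pos [0.5586 0.0667 0.2673] phi -5.75 tilt [-0.0665  0.008 ] | tool shift mm [ -13.6 -144.8   -1.6] norm 145.5 twist -0.2243 width 0.0504 F [0.6 0.4 1. ]
```

Call:
play_rows(
  increments=[
    [-0.1,[-2,-31,-1],0],
    [-0.1,[-2,-28,-1],0],
    [-0.1,[-2,-24,-1],0],
    [-0.1,[-1,-19,-1],0],
    [-0.1,[-1,-13,0],0],
    [-0.1,[-1,-8,0],-0.03],
    [-0.1,[0,-4,0],-0.06],
    [-0.1,[0,-1,0],-0.06],
    [-0.1,[0,0,0],-0.04],
    [-0.1,[0,0,0],-0.02],
  ],
)

```text
clock: 30.17
tcp_pos: [0.5489, 0.2143, 0.2564]
tcp_rot: [0.996, 0.069, -0.049, -0.006]
force: [0.5, -0.5, -0.5]
width: 0.0505
```

```bash
python3 -c "
from h import *
go(.5597,.2122,.05,7.1)"
```

```text
pos [0.5489 0.2143 0.2564] phi 8.01 tilt [-0.0981  0.005 ] | tool shift mm [ 30.2   7.4 204.4] norm 206.7 twist 0.0159 width 0.0505 F [ 0.5 -0.5 -0.5]
```

Call:
play_rows(
  increments=[
    [-0.1,[5,1,10],0],
    [-0.1,[5,1,25],0],
    [-0.1,[5,1,38],0],
    [-0.1,[5,1,38],0],
    [-0.1,[0,0,0],0],
    [-0.1,[0,0,0],0],
    [-0.1,[0,0,0],0],
    [-0.1,[0,0,0],0],
    [-0.1,[0,0,0],0],
    [-0.1,[0,0,0],0],
  ],
)

```text
clock: 31.0
tcp_pos: [0.5603, 0.2118, 0.1412]
tcp_rot: [0.997, 0.067, -0.047, -0.006]
force: [0.1, -0.2, 0.4]
width: 0.0505
```

```bash
python3 -c "
from h import *
go(.5597,.2122,.05,7.1)"
```

```text
pos [0.5603 0.2118 0.1412] phi 7.77 tilt [-0.0943  0.0056] | tool shift mm [ 7.9  1.2 90.9] norm 91.2 twist 0.0117 width 0.0505 F [ 0.1 -0.2  0.4]
```

Call:
play_rows(
  increments=[
    [-0.1,[1,0,3],0.006],
    [-0.1,[1,0,7],0.006],
    [-0.1,[1,0,11],0],
    [-0.1,[1,0,14],0],
    [-0.1,[1,0,15],0],
    [-0.1,[1,0,14],0],
    [-0.1,[1,0,11],0],
    [-0.1,[1,0,8],0],
    [-0.1,[0,0,5],0],
    [-0.1,[0,0,2],0],
  ],
)

```text
clock: 31.83
tcp_pos: [0.5616, 0.2142, 0.0463]
tcp_rot: [0.997, 0.061, -0.043, -0.006]
force: [-0.7, 0.8, 0.4]
width: 0.0506
```

```bash
python3 -c "
from h import *
go(.5597,.2122,.004,7.1)
im=manip.capture('side');cv2.imwrite('pics/s12.png',cv2.resize(im[120:320,230:450],None,fx=2.7,fy=2.7))
im=manip.capture('top');cv2.imwrite('pics/t12.png',cv2.resize(im[150:310,230:390],None,fx=3.7,fy=3.7))
"
```

```text
pos [0.5616 0.2142 0.0463] phi 7.0 tilt [-0.0871  0.0072] | tool shift mm [ 1.5  2.5 42.3] norm 42.4 twist -0.0018 width 0.0506 F [-0.7  0.8  0.4]
```

View pics/t12.png

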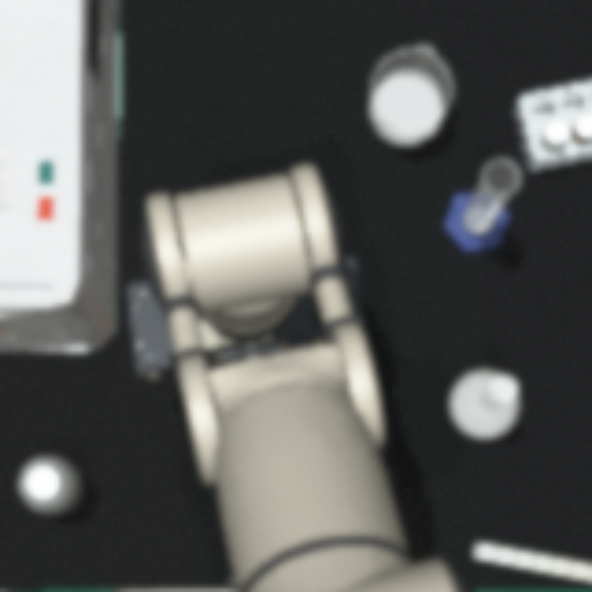

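View pics/s12.png

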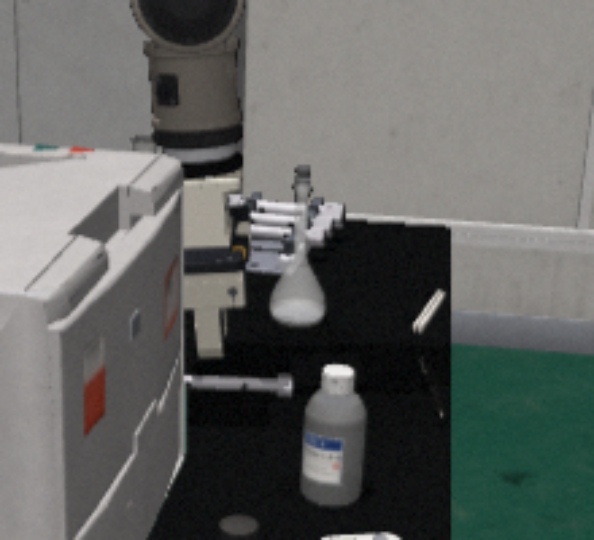

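Call:
play_rows(
  increments=[
    [-0.1,[0.2,0.5,3],0],
    [-0.1,[0.2,0.5,5],0],
    [-0.1,[0.2,0.5,7],0],
    [-0.1,[0.2,0.5,7],0],
    [-0.1,[0.2,0,6],0],
    [-0.1,[0,0,5],0],
    [-0.1,[0,0,4],0],
    [-0.1,[0,0,2],0],
    [-0.1,[0,0,1],0],
    [-0.1,[0,0,0],0],
  ],
)

```text
clock: 32.77
tcp_pos: [0.561, 0.2128, 0.0048]
tcp_rot: [0.997, 0.061, -0.041, -0.007]
force: [0.2, 0.9, -0.3]
width: 0.0505
```

```bash
python3 -c "
from h import *
go(.5597,.2122,.0035,7.1)"
```

```text
pos [0.561  0.2128 0.0048] phi 6.99 tilt [-0.0823  0.0083] | tool shift mm [-1.2  0.4  1.4] norm 1.9 twist -0.0019 width 0.0505 F [ 0.2  0.9 -0.3]
```

Call:
play_rows(
  increments=[
    [0.85,[-1,0.4,1],0],
    [0.85,[0,0,0.5],0],
    [0.85,[0,0,0],0],
    [0.85,[0,0,0],0],
    [0.85,[0,0,0],0],
    [0.85,[0,0,0],0],
    [0.85,[0,0,0],0],
    [0.85,[0,0,0],0],
    [0.85,[0,0,0],0],
    [0.85,[0,0,0],0],
  ],
)

```text
clock: 33.6
tcp_pos: [0.5606, 0.2124, 0.0043]
tcp_rot: [0.997, 0.061, -0.04, -0.007]
force: [0.7, -0.0, -0.7]
width: 0.0105
```

```bash
python3 -c "
from h import *
go(.5597,.2122,.0035,7.1)"
```

```text
pos [0.5606 0.2124 0.0043] phi 7.0 tilt [-0.0802  0.0087] | tool shift mm [-0.8  0.1  0.9] norm 1.2 twist -0.0018 width 0.0105 F [ 0.7 -0.  -0.7]
```

Call:
play_rows(
  increments=[
    [0.85,[0,0,-4],0],
    [0.85,[0,0,-10],0],
    [0.85,[0,0,-18],0],
    [0.85,[0,0,-26],0],
    [0.85,[0,0,-30],0],
    [0.85,[0,0,-30],0],
    [0.85,[0,0,-30],0],
    [0.85,[0,0,-30],0],
    [0.85,[0,0,-28],0],
    [0.85,[0,0,-20],0],
  ],
)

```text
clock: 34.43
tcp_pos: [0.5762, 0.2096, 0.2408]
tcp_rot: [0.997, 0.061, -0.045, -0.006]
force: [0.4, 0.1, -0.5]
width: 0.0106
```

Call:
play_rows(
  increments=[
    [0.85,[0,0,-15],0],
    [0.85,[0,0,-9],0],
    [0.85,[0,0,-4],0],
    [0.85,[0,0,0],0.02],
    [0.85,[0,0,0],0.04],
    [0.85,[0,0,0],0.05],
    [0.85,[0,0,0],0.05],
    [0.85,[0,0,0],0.04],
    [0.85,[0,0,0],0.01],
    [0.85,[0,0,0],0],
  ],
)

```text
clock: 35.27
tcp_pos: [0.5781, 0.2091, 0.2787]
tcp_rot: [0.998, -0.052, -0.04, -0.002]
force: [-0.7, 0.1, -0.6]
width: 0.0102
```

```bash
python3 -c "
from h import *
go(.578,-.177,.27,-5.1)"
```

```text
pos [0.5781 0.2091 0.2787] phi -5.96 tilt [-0.0804  0.0082] | tool shift mm [ 40.6 384.    5.5] norm 386.2 twist -0.015 width 0.0102 F [-0.7  0.1 -0.6]
```

Call:
play_rows(
  increments=[
    [0.85,[0.5,5,0],0],
    [0.85,[1,12,0],0],
    [0.85,[2,20,0],0],
    [0.85,[2.5,25,0],0],
    [0.85,[2.5,25,0],0],
    [0.85,[2.5,25,0],0],
    [0.85,[2.5,25,0],0],
    [0.85,[2.5,25,0],0],
    [0.85,[2.5,25,0],0],
    [0.85,[2.5,25,0],0],
  ],
)

```text
clock: 36.1
tcp_pos: [0.5746, -0.0154, 0.2745]
tcp_rot: [0.998, -0.046, -0.043, -0.001]
force: [0.9, 0.3, -0.6]
width: 0.0109
```

```bash
python3 -c "
from h import *
go(.578,-.177,.27,-5.1)"
```

```text
pos [ 0.5746 -0.0154  0.2745] phi -5.24 tilt [-0.0852  0.0067] | tool shift mm [ 18.5 160.6   3.1] norm 161.7 twist -0.0025 width 0.0109 F [ 0.9  0.3 -0.6]
```

Call:
play_rows(
  increments=[
    [0.85,[2.5,24,0],0],
    [0.85,[2.5,22,0],0],
    [0.85,[2.5,21,0],0],
    [0.85,[2,19,0],0],
    [0.85,[2,17,0],0],
    [0.85,[2,15,0],0],
    [0.85,[1,12,0],0],
    [0.85,[1,9,0],0],
    [0.85,[1,6,0],0],
    [0.85,[0,3,0],0],
  ],
)

```text
clock: 36.93
tcp_pos: [0.5708, -0.186, 0.2727]
tcp_rot: [0.998, -0.049, -0.044, -0.0]
force: [-0.7, -0.1, -0.3]
width: 0.0106
```

```bash
python3 -c "
from h import *
go(.578,-.177,.06,-5.1)"
```

```text
pos [ 0.5708 -0.186   0.2727] phi -5.63 tilt [-0.0884  0.005 ] | tool shift mm [ 25.1 -10.5 211.2] norm 213.0 twist -0.0092 width 0.0106 F [-0.7 -0.1 -0.3]
```

Call:
play_rows(
  increments=[
    [0.85,[2,-1,6],-0.005],
    [0.85,[2,-1,14],-0.004],
    [0.85,[3,-1,20],0],
    [0.85,[3,-1,25],0],
    [0.85,[3,-1,25],0],
    [0.85,[3,-1,25],0],
    [0.85,[3,-1,22],0],
    [0.85,[3,-1,18],0],
    [0.85,[2,-1,12],0],
    [0.85,[1,0,6],0],
  ],
)

```text
clock: 37.77
tcp_pos: [0.584, -0.1703, 0.0904]
tcp_rot: [0.998, -0.038, -0.042, -0.001]
force: [0.6, 0.4, -0.1]
width: 0.0102
```

```bash
python3 -c "
from h import *
go(.5794,-.1773,.056,-5.1)"
```

```text
pos [ 0.584  -0.1703  0.0904] phi -4.42 tilt [-0.0828  0.0049] | tool shift mm [-1.2  7.3 34.6] norm 35.4 twist 0.0119 width 0.0102 F [ 0.6  0.4 -0.1]
```

Call:
play_rows(
  increments=[
    [0.85,[-0.5,0.5,3],0.004],
    [0.85,[-0.5,1,4],0.004],
    [0.85,[0,1,5],0.004],
    [0.85,[0,1,5],0],
    [0.85,[0,1,5],0],
    [0.85,[0,1,4],0],
    [0.85,[0,0.5,3],0],
    [0.85,[0,0.5,2],0],
    [0.85,[0,0,1],0],
    [0.85,[0,0,0],0],
  ],
)

```text
clock: 38.6
tcp_pos: [0.5805, -0.1761, 0.0571]
tcp_rot: [0.998, -0.044, -0.04, -0.0]
force: [0.4, -0.2, -0.5]
width: 0.0106
```

```bash
python3 -c "
from h import *
go(.5794,-.1773,.0233,-5.1)
im=manip.capture('top');cv2.imwrite('pics/t13.png',cv2.resize(im[205:270,385:475],None,fx=8,fy=8,interpolation=cv2.INTER_CUBIC))
im=manip.capture('side');cv2.imwrite('pics/s13.png',cv2.resize(im[150:260,280:400],None,fx=5,fy=5,interpolation=cv2.INTER_CUBIC))
"
```

```text
pos [ 0.5805 -0.1761  0.0571] phi -5.05 tilt [-0.08    0.0039] | tool shift mm [ 1.7  1.2 33.7] norm 33.8 twist 0.0009 width 0.0106 F [ 0.4 -0.2 -0.5]
```

View pics/t13.png

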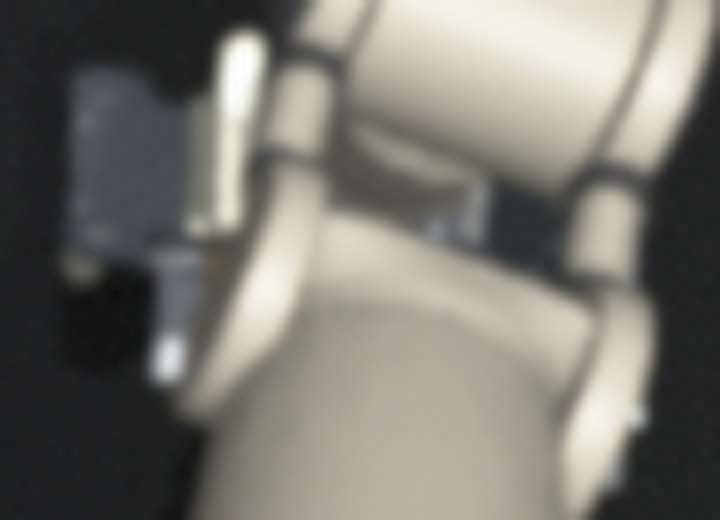

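View pics/s13.png

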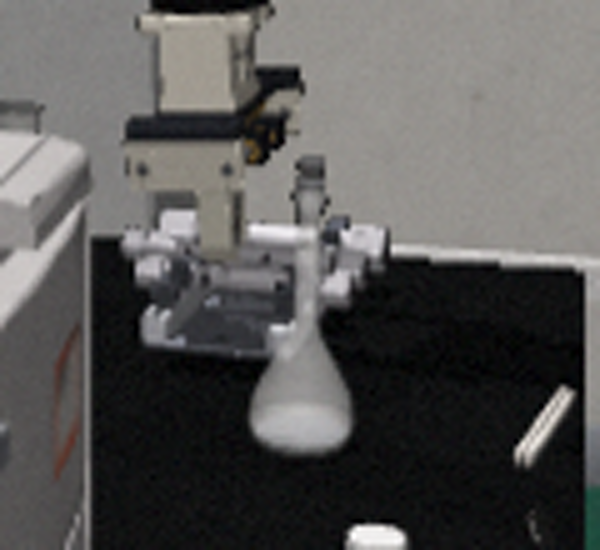

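```bash
python3 -c "
from h import *
f=lambda x,y:(385+(x+.5)/8-.5,205+(y+.5)/8-.5)
for p in ((150,358),(168,384),(178,285)):
  P=onz('top',[f(*p)],.062)[0]; print(P, 'axis y pred', -.1761-(P[0]-.5805)*np.tan(np.radians(5.0)))
g=lambda x,y:(280+(x+.5)/5-.5,150+(y+.5)/5-.5)
for p,y in((g(123,243),-.182),(g(315,236),-.17)):
    o,d=ray('side',[p]);print((o+d[0]*(y-o[1])/d[0,1]).round(4))
"
```

```text
[ 0.5338318  -0.13017503  0.062     ] axis y pred -0.1720170613636848
[ 0.52325779 -0.13720946  0.062     ] axis y pred -0.17109195549253406
[ 0.5635554  -0.14232827  0.062     ] axis y pred -0.1746175396735767
[ 0.6505 -0.182   0.0634]
[ 0.5219 -0.17    0.0803]
```

Call:
play_rows(
  increments=[
    [0.85,[0.3,0.3,2],0],
    [0.85,[0.3,0.3,3],0],
    [0.85,[0.3,0.3,3],0],
    [0.85,[0.3,0,3],0],
    [0.85,[0.3,0,3],0],
    [0.85,[0,0,3],0],
    [0.85,[0,0,3],0],
    [0.85,[0,0,2],0],
    [0.85,[0,0,1],0],
    [0.85,[0,0,0],0],
  ],
  grip_force=60,
)

```text
clock: 39.53
tcp_pos: [0.5809, -0.1773, 0.0328]
tcp_rot: [0.998, -0.044, -0.039, 0.0]
force: [0.3, 0.7, -0.6]
width: 0.0104
```

```bash
python3 -c "
from h import *
go(.5794,-.1773,.0233,-5.1)"
```

```text
pos [ 0.5809 -0.1773  0.0328] phi -5.03 tilt [-0.0781  0.003 ] | tool shift mm [-0.7  0.1  9.6] norm 9.7 twist 0.0011 width 0.0104 F [ 0.3  0.7 -0.6]
```

Call:
play_rows(
  increments=[
    [0.85,[0,0,2],0],
    [0.85,[0,0,3],0],
    [0.85,[0,0,3],0],
    [0.85,[0,0,3],0],
    [0.85,[0,0,3],0],
    [0.85,[0,0,4],0],
    [0.85,[0,0,4],0],
    [0.85,[0,0,4],0],
    [0.85,[0,0,4],0],
    [0.85,[0,0,4],0],
  ],
)

```text
clock: 40.37
tcp_pos: [0.5825, -0.1776, 0.0228]
tcp_rot: [0.999, -0.044, -0.032, 0.003]
force: [-7.8, 4.0, 29.1]
width: 0.0101
```

```bash
python3 -c "
from h import *
go(.5794,-.1773,.0233,-5.1)
"
```

```text
pos [ 0.5825 -0.1776  0.0228] phi -5.02 tilt [-0.0642 -0.0034] | tool shift mm [-3.1 -0.  -0.3] norm 3.1 twist 0.0013 width 0.0101 F [-7.8  4.  29.1]
```

Call:
play_rows(
  increments=[
    [0.85,[0,0,3],0],
    [0.85,[0,0,0],0],
    [0.4,[0,0,0],0],
    [0.4,[0,0,0],0],
    [0.4,[0,0,0],0],
    [0.4,[0,0,0],0],
    [0.4,[0,0,-2],0],
    [0.4,[0,0,-5],0],
    [0.4,[0,0,-9],0],
    [0.4,[0,0,-14],0],
  ],
)

```text
clock: 41.2
tcp_pos: [0.582, -0.1768, 0.0504]
tcp_rot: [0.998, -0.044, -0.035, 0.002]
force: [-0.6, 0.6, -0.0]
width: 0.0274
```

Call:
play_rows(
  increments=[
    [0.4,[0,0,-20],0],
    [0.4,[0,0,-26],0],
    [0.4,[0,0,-30],0],
    [0.4,[0,0,-32],0],
    [0.4,[0,0,-32],0],
    [0.4,[0,0,-28],0],
    [0.4,[0,0,-22],0],
    [0.4,[0,0,-15],0],
    [0.4,[0,0,-8],0],
    [0.4,[0,0,-3],0],
  ],
)

```text
clock: 42.03
tcp_pos: [0.5973, -0.1761, 0.2869]
tcp_rot: [0.999, -0.044, -0.031, 0.004]
force: [0.5, 0.3, -0.6]
width: 0.0278
```

```bash
python3 -c "
from h import *
go(.42,-.45,.27,-5.1)
"
```

```text
pos [ 0.5973 -0.1761  0.2869] phi -5.01 tilt [-0.0619 -0.0047] | tool shift mm [-151.4  288.1   29.2] norm 326.8 twist 0.0015 width 0.0278 F [ 0.5  0.3 -0.6]
```

Move aside for a clear view.

Call:
play_rows(
  increments=[
    [0.4,[-4,8,0],0],
    [0.4,[-10,18,0],0],
    [0.4,[-15,27,0],0],
    [0.4,[-16,30,0],0],
    [0.4,[-16,30,0],0],
    [0.4,[-16,30,0],0],
    [0.4,[-16,30,0],0],
    [0.4,[-14,25,0],0],
    [0.4,[-8,15,0],0],
    [0.4,[-4,6,0],0],
  ],
)

```text
clock: 42.87
tcp_pos: [0.448, -0.3916, 0.2845]
tcp_rot: [0.998, -0.041, -0.04, -0.002]
force: [0.5, 0.5, 0.1]
width: 0.0276
```

```bash
python3 -c "
from h import *
im=manip.capture('top');cv2.imwrite('pics/t14o.png',im);cv2.imwrite('pics/t14.png',cv2.resize(im[205:270,395:485],None,fx=8,fy=8,interpolation=cv2.INTER_CUBIC))
im=manip.capture('side');cv2.imwrite('pics/s14o.png',im);cv2.imwrite('pics/s14.png',cv2.resize(im[170:250,290:390],None,fx=7,fy=7,interpolation=cv2.INTER_CUBIC))
"
```

```text
(no output)
```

View pics/t14.png

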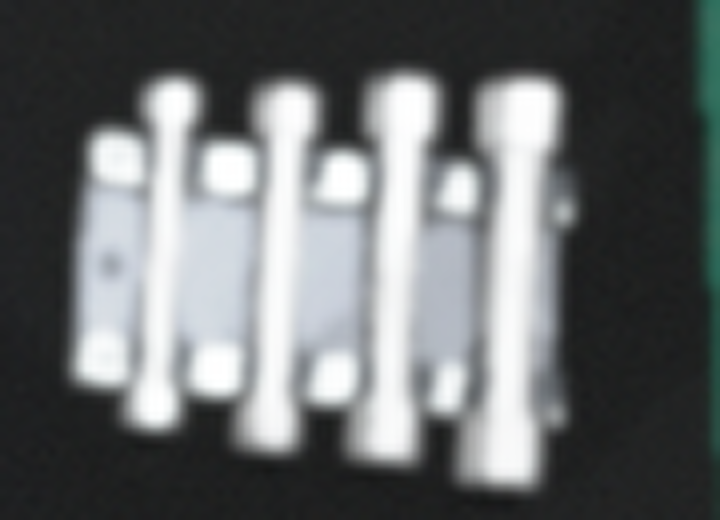

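View pics/s14.png

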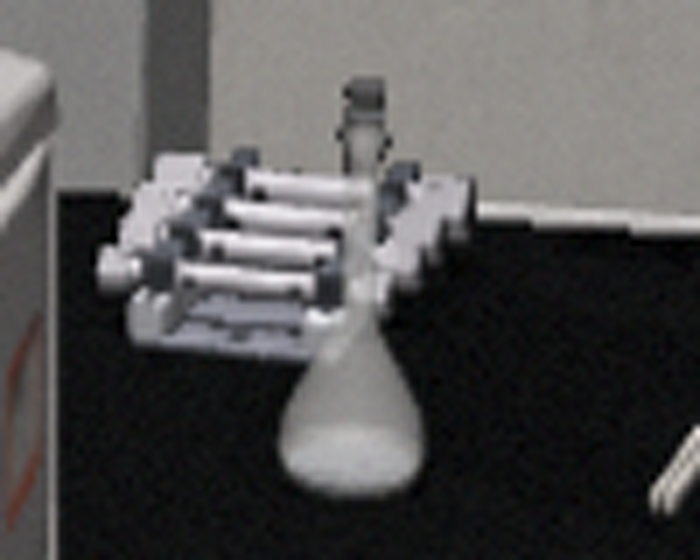

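View pics/t14o.png

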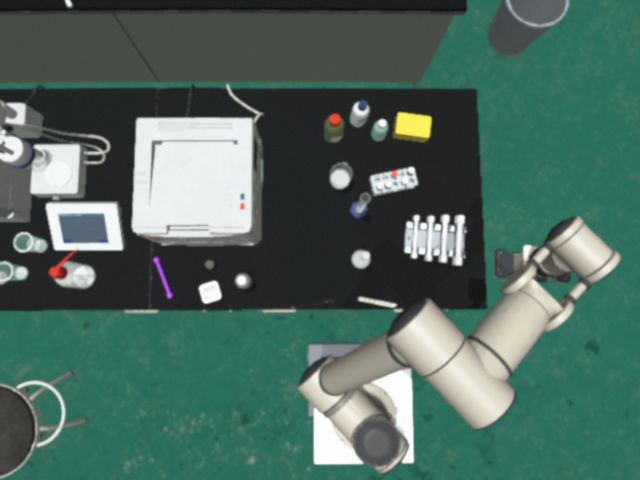

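```bash
python3 -c "
from h import *
a=cv2.imread('pics/top0.png').astype(int);b=cv2.imread('pics/t14o.png').astype(int)
for n,(u0,v0,u1,v1) in dict(cyl=(345,185,378,222),flask=(345,244,376,274),bottle=(230,268,258,296),rack=(365,162,422,200)).items(): print(n,abs(a-b)[v0:v1,u0:u1].mean().round(2))
f=lambda x,y:(395+(x+.5)/8-.5,205+(y+.5)/8-.5)
R=np.array([.5721,-.2474]);ex=np.array([np.cos(-.089),np.sin(-.089)]);ey=np.array([-ex[1],ex[0]])
for n,t,bt,z in(('a',(172,78),(153,432),.028),('b',(289,83),(267,453),.0295),('c',(404,75),(385,463),.031),('d',(521,79),(500,487),.033)):
    P=onz('top',[f(*t),f(*bt)],z)[:,:2];print(n,'len',np.linalg.norm(P[0]-P[1]).round(4),'mid in rail',((P.mean(0)-R)@ex).round(4),((P.mean(0)-R)@ey).round(4))
g=lambda x,y:(290+(x+.5)/7-.5,170+(y+.5)/7-.5)
for n,p,q,y in(('a',(195,275),(300,285),-.177),('b',(215,242),(330,252),-.2242),('c',(240,212),(340,222),-.272),('d',(260,184),(350,192),-.32)):
    for r in(p,q):
        o,d=ray('side',[g(*r)]);print(n,(o+d[0]*(y-o[1])/d[0,1]).round(4))
"
```

```text
cyl 1.07
flask 1.42
bottle 1.92
rack 0.92
a len 0.1487 mid in rail 0.0025 0.071
b len 0.1553 mid in rail 0.0011 0.023
c len 0.1628 mid in rail 0.0047 -0.0251
d len 0.171 mid in rail 0.0029 -0.0731
a [ 0.6044 -0.177   0.0315]
a [ 0.5542 -0.177   0.0303]
b [ 0.6025 -0.2242  0.0346]
b [ 0.5461 -0.2242  0.0336]
c [ 0.5976 -0.272   0.0371]
c [ 0.5471 -0.272   0.0355]
d [ 0.5946 -0.32    0.0392]
d [ 0.548  -0.32    0.0382]
```

```bash
python3 -c "
from cell import manip
s=manip.read_state();print(s['clock'],s['force']);print(manip.close_job())"
```

```text
42.9667 [ 1.30746935  0.17071227 -0.50241205]
the job is handed in; nothing more can be done
None
```

I put the three loose spanners back on the rail and handed the job in at 43 s. The largest went into station 4, the second largest into station 3 and the smallest into station 1. The one already in station 2 was left in its place.

**Seating:** each was pressed down with about 28 to 35 N. The tool stopped within 0.5 mm of the height worked out for fully home.

**Last pictures:**
- All four are in size order and parallel, with their hex ends outside the clips.
- Each sits within 1.5 mm of its station across the rail. Along the rail's x they are 1 to 5 mm off centre, within the 6 mm play. The worst is the station 3 spanner, at about 4.7 mm.
- In the side view the axis heights fit the home heights to 1–2 mm, measured against the station 2 spanner. Stations 3 and 4 read about 1 mm high and station 1 about 2 mm low, which I took as picture noise.
- The flask, cylinder and bottle look unmoved: the patches around them are almost identical in the first and last top pictures. The bottle's patch changed most, and I put that down to noise because the arm was never near it.

**What did not go to plan:** the tool leaned by up to 5.6° during the faster moves. I made the last carry more slowly, and the seating did not suffer.

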